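# Load round seal blanks into the carving stage and crank it in to the index

### The job

In the seal carver's shop, push the round stone seal blanks standing on the steel deck one by one into single file between the stage's guide rails, every one upright and wholly inside the channel. Then fit the loose crank on the square shaft end and, with it, wind the loaded stage clockwise, away from the robot, until the brass pointer stands in the middle of the notch of the brass index block. Last, take the crank off and lay it flat on its cork mat, socket on the mat and handle up, leaving the other things on the bench where they are.

Things in the scene. Friction and masses are not known exactly. Their poses are not given: they have to be found in the camera images.
- bed: fixed machine bed. Origin on the bench (z = 0) under the middle of the channel's mouth when the stage is at 0. Its +y points out of the mouth over the loading deck, its +x away from the robot, the way the stage travels; turned by up to 0.15 rad. The shaft's gearbox, a grey 70 x 70 mm tower 71 mm tall with a round boss to 75 mm, is centred at x 20, y -318 mm; a scale bar 16 mm tall at y -262.
- deck (a point): middle of the loading deck's top (bed axes): flat steel slab, top 12 mm above the bench, 280 mm in x, 310 mm in y, ending at the mouth (bed y 0). Nothing else is fixed on it; the stage's funnel strips reach out over it.
- mouth (a point): on the sliding stage: middle of the channel's mouth, on its floor, 10.5 mm above the bench (1.5 mm below the deck); bed axes. The channel runs 224 mm along -y to an end stop, 45.5 mm wide, open above; rails 10 mm thick, 28 mm tall but only 10 mm tall for the first 18 mm. Strips 10 mm tall flare from the rails over the deck, moving with the stage: a funnel 81 mm wide at y 40 mm.
- stage (a joint): travel of the stage along the bed's +x in m, 0 to 0.082; starts between 0 and 0.010. It is driven by the shaft alone, 12 mm for each full turn clockwise seen from above (anticlockwise brings it back); it stays where it is left and cannot be pushed by hand.
- square (a point): the shaft's square end: centre of its foot, on the boss 75 mm above the bench, z up the shaft; it turns with the shaft, and its x and y axes are square to the flats. 14 x 14 mm for 19 mm, then a 9.5 mm square tip for 5 mm more (24 mm in all). Turning it takes about 0.15 N m.
- pointer (a point): tip of the brass pointer on the stage's -y end
- index: brass index block on the scale bar, two teeth 12 mm tall with a 12 mm wide notch between; origin at the middle of the notch, x along the travel. It lies at bed x 48 to 64 mm. Fixed.
- crank: loose steel crank, 330 g. Origin: centre of the underside of its socket, a 40 x 40 mm block 30 mm tall with a 16.6 mm square hole right through along z. A flat arm, 20 mm wide, 8 mm thick, flush with the underside, runs along +x to 84 mm and carries the handle. Fully down on the shaft, its origin meets square, x along any of the four flats' directions.
- knob (a point): middle of the crank's handle: upright wooden cylinder 22 mm across, at crank x = 70 mm, from 9 to 55 mm above the underside (this point at 32 mm); it spins freely about its own axis
- mat: cork mat, 130 (x) x 190 (y) x 4 mm, fixed to the bench, origin in the middle of its underside; the crank starts on it
- blank1: round stone seal blank, upright cylinder 40 mm across, 50 mm tall, 150 g, origin in the middle of its underside; starts on the deck (3 to 5 of the five are present)
- blank2: a blank like blank1
- blank3: a blank like blank1
- blank4: a blank like blank1
- blank5: a blank like blank1
- glue: bystander, to be left alone: white glue bottle, 48 mm across, 140 mm tall
- bowl: bystander, to be left alone: terracotta bowl, 110 mm across
- jar: bystander, to be left alone: glass jar with steel lid, 60 mm across, 65 mm tall
- square_stone: bystander, to be left alone: squat square stone, 45 x 45 x 25 mm, not one of the blanks
- brush: bystander, to be left alone: brush lying flat
- tin: bystander, to be left alone: steel tin, 66 mm across, 55 mm tall
Things that resemble listed ones, but are neither listed nor needed, are in the scene too. Leave any blue or purple look-alike of the blank3 alone.

How it is judged:
By the outcome, as a careful person would: the job done as asked, in the order asked, and still so for the second after the job is handed in, with the robot touching nothing.
Of blank1, blank2, blank3, blank4, blank5 only 3 to 5 are there at a start; the rules pass over those that are not, and their reading is None.
At some moment in a run one of blank1, blank2, blank3, blank4, blank5 may be knocked a few centimetres aside while the robot is not near it.
Once in a run the grip may slacken for a moment while it holds something.
It also fails if it takes over 210 s, if anything falls off the work surface, if the arm or the gripper's body presses on something with over 40 N, if the wrist force passes 120 N, or if a joint passes its speed limit or range.

### The arm

A 6-joint arm with a two-finger parallel gripper is mounted at the origin on the work surface. World frame = base frame: x ahead of the robot, y to its left, z up, the work surface at z = 0. Lengths are in m, angles in rad, forces in N, time in s.
With the tool pointing down it reaches from about 0.3 to 0.95 m from the base axis. Payload 3.1 kg.
Tool frame: the origin (TCP) lies at the very end of the fingers, on their centre line; the grasp point (between the pads) lies 19 mm behind it (grasp_offset is the distance from the TCP to the grasp point, in m); z points along the fingers, y is the line along which they close (so a half turn about z gives the same grasp; the last joint's range is limited). The gripper opens to 85 mm and grips with 20 to 120 N. Pads are 22 mm wide; open, the fingers measure 114 mm over their backs; the gripper's body (76 mm by 85 mm) begins 54 mm behind the grasp point. The pads swing forward as they close: fully open they stand 13 mm farther back than shut.
Start: joints at [-1.187, 0.308, 1.634, -0, 1.2, -0.07], TCP at [0.274, -0.562, 0.231] pointing down, gripper open.
Joint ranges: [-3.06, 3.06], [-0.79, 1.96], [0.05, 2.63], [-1.19, 4.34], [0.05, 2.64], [-2.94, 2.94]. Speed limits (rad/s): [2.79, 2.79, 3.14, 3.14, 3.14, 3.14].

### API

Orientations are given as [roll, pitch, yaw] about the fixed x, y, z axes, in that order (R = Rz(yaw) Ry(pitch) Rx(roll)).
In Python, from station import state, snapshot, sign_off, grasp_offset gives the robot as it stands.
- The arm moves only by the tool play_rows, never from a script. Its argument "increments" is a list of rows, each a list of 7 numbers: the turn, a rotation vector about the tool's x, y, z in degrees, then the shift along the tool's x, y, z in m, then the closure, from -1 (fully open) to 1 (shut). A call has 1 to 8 rows; each row shifts and turns the commanded pose from where the row before left it, along the tool's axes as they then stand; what a row does not reach is not made up. A row lasts 1/10 s, in which the tool goes at most 50 mm and 8.59 degrees, less where a joint would pass 70% of its speed; a pose out of reach is approached as far as the arm can. A call with a gripper value outside its range is refused whole. The fingers move at their own pace and stop on an object; "force" is the grip in N (left out, the last holds). Time passes only in rows, so rows that do not move let the fingers close. It gives the time, the measured TCP pose, the force, the opening and the grip force at its end, in the units of the state.
- state(): the state, without advancing time (a new reading comes with each control period).
- snapshot(name): name is "scene" or "top" or "wrist"; returns a dict with "color" (420x560x3 uint8, red, green, blue), "intrinsics" (3x3 intrinsics, pixels), "dist" ([k1, k2, p1, p2, k3] as OpenCV has them; the pictures are not rectified), "R" (3x3) and "t" (3): a world point X has camera coordinates R X + t; the wrist camera has in their place "hand_eye" (4x4, takes a point from camera to tool coordinates, whose origin is the TCP and whose axes are the flange's). Camera axes: x right, y down, z forward; pixel columns grow to the right and rows downward; lengths in m; the calibration is good to about 2 mm. A picture is of the moment at which its call begins: read the wrist's pose just before it. There is no depth.
- sign_off(): hands the job in; it is judged then, once.
The state is a dict: "time": time; "joint_pos": joint angles; "qvel": joint speeds; "joint_efforts": joint torques, N m; "eef_pos": TCP position; "tcp_rot": TCP orientation; "ft_force": force on the tool from outside, world axes, zero at the start; "torque": the same for the moment, N m; "gripper_width": opening from 0.0 (shut) to 1.0 (fully open); "finger_force": force on a finger pad.
Only numpy, scipy, OpenCV 4.12 (cv2) and the standard library are available. Lean on these libraries where they do the work, as an engineer would, in place of code of your own. Each camera call takes 0.05 s, during which the arm holds its last target. There are 200 camera calls.

## Working session

There is one attempt and no reset: what is moved stays moved. The work goes in short steps, Python scripts to look and compute and a tool call to move; the robot and the scene stay as the last step left them, time stands still between calls to the robot, and variables do not carry over. Pictures are saved under pics/ and viewed, at most 14 in all, crops included, and the job is handed in when it is done.

Besides the shell and the picture viewer there is one more tool, called after "Emit:" as name(argument=value, ...), one argument or row to a line, values as JSON. play_rows: Moves the arm, as the interface text tells. Its arguments: {"type":"object","properties":{"increments":{"type":"array"},"force":{"type":"number"}},"required":["increments"]}

```bash
mkdir -p pics; ls; cat > h.py <<'E'
import numpy as np, cv2, json
from scipy.spatial.transform import Rotation as Ro
from station import state, snapshot, sign_off, grasp_offset
def cam(s, st=None):
    K=np.array(s["intrinsics"]);d=np.array(s["dist"])
    if "R" in s: R=np.array(s["R"]);t=np.array(s["t"])
    else:
        st=st or state(); T=np.eye(4);T[:3,:3]=Ro.from_euler('xyz',st["tcp_rot"]).as_matrix();T[:3,3]=st["eef_pos"]
        M=np.linalg.inv(T@np.array(s["hand_eye"]));R=M[:3,:3];t=M[:3,3]
    return K,d,R,t
def ray(c,uv):
    K,d,R,t=c
    p=cv2.undistortPoints(np.array(uv,float).reshape(-1,1,2),K,d).reshape(-1,2)
    D=np.c_[p,np.ones(len(p))]@R; return -R.T@t,D
def onz(c,uv,z):
    o,D=ray(c,uv); return o+D*((z-o[2])/D[:,2])[:,None]
def proj(c,X):
    K,d,R,t=c
    return cv2.projectPoints(np.array(X,float).reshape(-1,3),cv2.Rodrigues(R)[0],t,K,d)[0].reshape(-1,2)
def save(n,im): cv2.imwrite(f"pics/{n}.png",cv2.cvtColor(im,cv2.COLOR_RGB2BGR))
E
python3 - <<'E'
from h import *
import pickle
st=state();print(st,grasp_offset)
for n in ("scene","top","wrist"):
    s=snapshot(n);pickle.dump((s,st),open(f"{n}0.pkl","wb"));save(n+"0",s["color"])
    c=cam(s,st);print(n,np.round(-c[2].T@c[3],3))
E
```

```text
pics
{'time': 0.0, 'joint_pos': array([-1.18668807e+00,  3.08978497e-01,  1.63521536e+00, -8.90286708e-06,
        1.19973479e+00, -6.97121954e-02]), 'qvel': array([ 1.07192486e-03,  2.33722817e-04, -2.94430482e-05, -6.68719974e-04,
        1.59538094e-03, -1.89848191e-04]), 'joint_efforts': array([ 2.58351668e-05, -4.15263391e+01, -2.76662779e+01, -3.97443443e-05,
        1.02680322e-02,  1.27913093e-06]), 'eef_pos': array([ 0.27365015, -0.56096735,  0.23004989]), 'tcp_rot': array([-3.13926176e+00, -1.54445967e-04,  4.53823510e-01]), 'ft_force': array([0.4159247 , 0.14037709, 0.23485859]), 'torque': array([-0.0187544 ,  0.01451981,  0.01764891]), 'finger_force': 0.0, 'gripper_width': 0.9984540684852053} 0.0187
scene [ 1.385 -0.583  0.907]
top [0.405 0.016 1.599]
wrist [ 0.344 -0.528  0.371]
```

View pics/scene0.png

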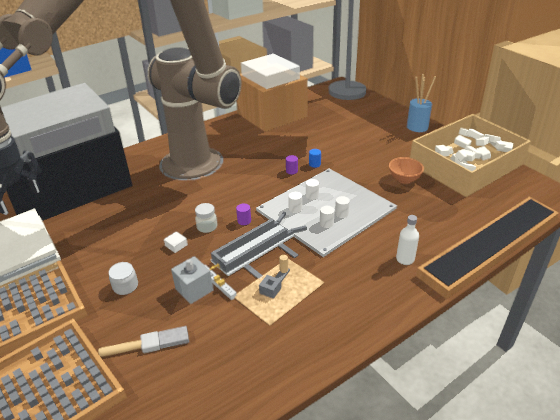

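View pics/top0.png

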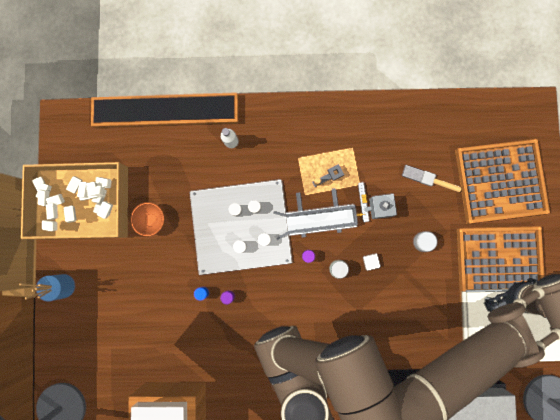

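The top view shows four white blanks on the deck at about (235,209), (254,206), (239,246), (264,240). The stage channel runs from (285,222) to (355,217), with the gearbox at (383,205). The crank is on its mat at (330,177), and purple/blue look-alikes stand at (308,257), (227,297), (200,294). In the scene view the blanks are at (312,188), (295,202), (342,206), (327,216).

```bash
python3 - <<'E'
from h import *
import pickle
s,_=pickle.load(open("top0.pkl","rb"));im=s["color"]
a=cv2.resize(im[140:290,185:405],(800,545),interpolation=cv2.INTER_CUBIC);save("topc",a)
c=cam(s)
for n,uv,z in [("b",(235,209),.062),("b",(254,206),.062),("b",(239,246),.062),("b",(264,240),.062),("gear",(383,205),.075),("mat",(329,171),.004),("crank",(337,172),.03)]: print(n,np.round(onz(c,[uv],z),3))
E
```

```text
b [[0.54  0.207 0.062]]
b [[0.548 0.145 0.062]]
b [[0.42  0.195 0.062]]
b [[0.438 0.115 0.062]]
gear [[ 0.541 -0.268  0.075]]
mat [[ 0.666 -0.104  0.004]]
crank [[ 0.658 -0.129  0.03 ]]
```

View pics/topc.png

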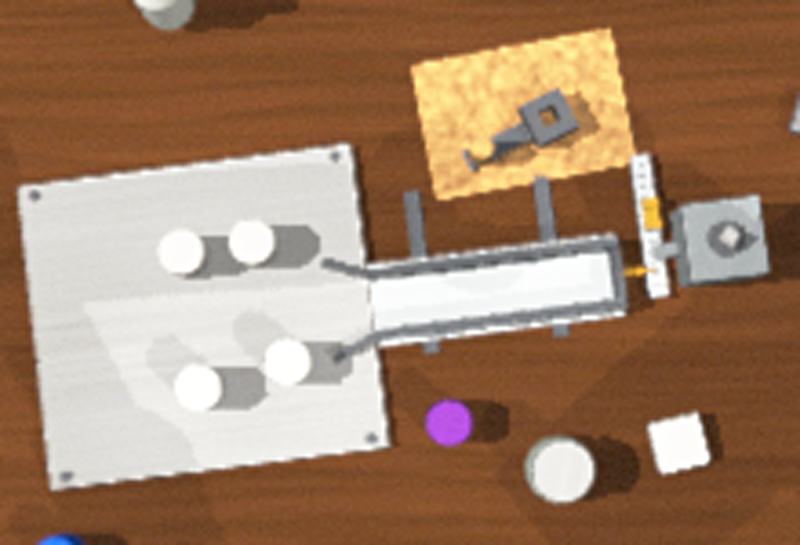

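Possible confusions with blanks: purple cylinders at (308,257) and (227,297), blue cylinder (200,294), white jar/tin (339,269), (426,241), square stone (372,262), white chips in the box (80,190). I choose the four white cylinders on the deck. Next I'll raise the arm and turn to get a close wrist view.

Emit:
play_rows(
  increments=[
    [0,0,-8,0,0,-0.015,-1],
    [0,0,-8,0,0,-0.015,-1],
    [0,0,-8,0,0,-0.015,-1],
    [0,0,-8,0,0,-0.015,-1],
    [0,0,-8,0,0,-0.015,-1],
    [0,0,-8,0,0,-0.015,-1],
    [0,0,-8,0,0,-0.015,-1],
    [0,0,-8,0,0,-0.015,-1],
  ],
  force=30,
)

```text
time: 0.95
eef_pos: [0.2738, -0.5615, 0.3513]
tcp_rot: [-3.141, -0.001, 1.577]
ft_force: [-0.0, -0.3, -0.6]
gripper_width: 0.996
finger_force: 0.0
```

```bash
cat >> h.py <<'E'
def go(p,yawdeg=None,st=None):
    "tool-axes shift to world point p, then turn about tool z (deg)"
    st=st or state();R=Ro.from_euler('xyz',st["tcp_rot"]).as_matrix()
    d=R.T@(np.array(p)-st["eef_pos"])
    y=np.degrees(st["tcp_rot"][2]); t=None if yawdeg is None else (y-yawdeg+180)%360-180
    print("t",round(st["time"],2),"pos",np.round(st["eef_pos"],4),"yaw",round(y,2),"shift",np.round(d,4),"len",round(np.linalg.norm(d),3),"turnz",t, "F",np.round(st["ft_force"],1),"grip",round(st["gripper_width"],3))
    return d
E
python3 - <<'E'
from h import *
import pickle
s,_=pickle.load(open("top0.pkl","rb"));c=cam(s)
px=np.array([(18,187),(352,145),(390,445),(52,490)])/3.636+[185,140]
P=onz(c,px,.012);print(np.round(P,3));
for a,b in ((1,0),(2,3)): print(np.arctan2(-(P[b]-P[a])[0],(P[b]-P[a])[1]), np.linalg.norm(P[b]-P[a]))
for a,b in ((2,1),(3,0)): print(np.arctan2((P[b]-P[a])[1],(P[b]-P[a])[0]), np.linalg.norm(P[b]-P[a]))
for n,uv,z in [("sq",(731,236),.099),("ptr",(650,271),.02),("idx",(652,214),.028),("mouth",(375,306),.0105)]: print(n,onz(c,[np.array(uv)/3.636+[185,140]],z).round(3))
w,_=pickle.load(open("wrist0.pkl","rb"));print(np.round(w["hand_eye"],3),w["intrinsics"]);go((.45,.03,.35),97.2)
E
```

```text
[[0.607 0.364 0.012]
 [0.639 0.055 0.012]
 [0.363 0.026 0.012]
 [0.329 0.334 0.012]]
0.10204776576759109 0.31083060505806515
0.1123799986643071 0.31036035357485103
0.10485567841913086 0.2767352936176082
0.10656249262951697 0.2799437140836978
sq [[ 0.539 -0.273  0.099]]
ptr [[ 0.516 -0.214  0.02 ]]
idx [[ 0.567 -0.216  0.028]]
mouth [[0.49  0.037 0.01 ]]
[[ 0.001 -0.952 -0.307  0.078]
 [ 1.     0.001  0.001  0.001]
 [-0.001 -0.307  0.952 -0.141]
 [ 0.     0.     0.     1.   ]] [[317.83224081   0.         277.39448966]
 [  0.         317.83224081 212.91373911]
 [  0.           0.           1.        ]]
t 0.95 pos [ 0.2738 -0.5615  0.3513] yaw 90.33 shift [0.5905 0.1796 0.0018] len 0.617 turnz -6.870791478576024 F [-0.  -0.3 -0.6] grip 0.996
```

Emit:
play_rows(
  increments=[
    [0,0,-5.8,0,0,0,-1],
    [0,0,0,0.044,0.018,0,-1],
    [0,0,0,0.044,0.018,0,-1],
    [0,0,0,0.044,0.018,0,-1],
    [0,0,0,0.044,0.018,0,-1],
    [0,0,0,0.044,0.018,0,-1],
    [0,0,0,0.044,0.018,0,-1],
    [0,0,0,0.044,0.018,0,-1],
  ],
)

```text
time: 1.75
eef_pos: [0.3681, -0.2406, 0.351]
tcp_rot: [3.141, -0.0, 1.671]
ft_force: [0.8, -0.3, 0.5]
gripper_width: 1.001
finger_force: 0.0
```

Emit:
play_rows(
  increments=[
    [0,0,0,0.044,0.018,0.01,-1],
    [0,0,0,0.044,0.018,0.01,-1],
    [0,0,0,0.044,0.018,0.01,-1],
    [0,0,0,0.044,0.018,0.01,-1],
    [0,0,0,0.044,0.018,0.01,-1],
    [0,0,0,0.044,0.018,0.01,-1],
    [0,0,0,0.044,0.018,0.01,-1],
    [0,0,0,0.044,0.018,0,-1],
  ],
)

```text
time: 2.55
eef_pos: [0.4747, 0.124, 0.2794]
tcp_rot: [-3.138, 0.0, 1.672]
ft_force: [0.9, -0.3, -0.7]
gripper_width: 1.0
finger_force: 0.0
```

Emit:
play_rows(
  increments=[
    [0,0,0,0,0,0,-1],
    [0,0,0,0,0,0,-1],
  ],
)

```text
time: 2.75
eef_pos: [0.4755, 0.123, 0.2807]
tcp_rot: [-3.14, 0.001, 1.675]
ft_force: [0.3, 0.6, -0.5]
gripper_width: 0.999
finger_force: 0.0
```

```bash
python3 - <<'E'
from h import *
import pickle
st=state();s=snapshot("wrist");pickle.dump((s,st),open("w1.pkl","wb"));save("w1",s["color"]);print(st["eef_pos"],st["tcp_rot"])
E
```

```text
[0.47546117 0.12297621 0.28073449] [-3.14015895e+00  6.73081743e-04  1.67503309e+00]
```

View pics/w1.png

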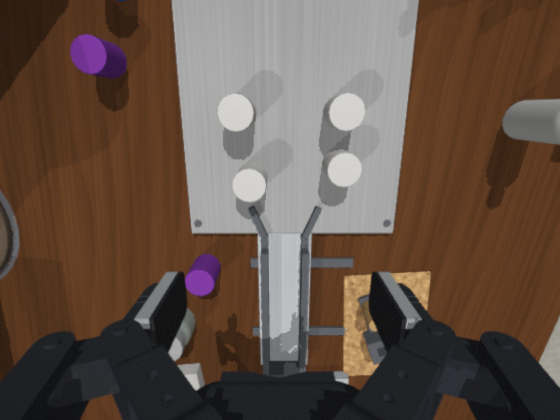

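The wrist view shows the four white blanks' tops at (235,112), (347,112), (249,186) and (345,169). The mouth is at (286,233), the funnel tips at (253,209) and (318,209), and the purple look-alikes are off the deck at (90,53) and (205,272).

```bash
cat >> h.py <<'E'
def blanks(im,c,z=.062,th=215):
    m=((im.min(2)>th)&(im.max(2).astype(int)-im.min(2)<40)).astype(np.uint8)
    m=cv2.morphologyEx(m,cv2.MORPH_OPEN,np.ones((5,5),np.uint8))
    out=[]
    for k in cv2.findContours(m,cv2.RETR_EXTERNAL,cv2.CHAIN_APPROX_NONE)[0]:
        if 150<cv2.contourArea(k)<6000 and len(k)>5:
            (u,v),ax,_=cv2.fitEllipse(k); out.append(((round(u,1),round(v,1)),np.round(ax,1),cv2.contourArea(k),np.round(onz(c,[(u,v)],z)[0],4)))
    return out
E
python3 - <<'E'
from h import *
import pickle
s,st=pickle.load(open("w1.pkl","rb"));im=s["color"];c=cam(s,st)
for th in (215,232):
  for b in blanks(im,c,th=th): print(th,b)
print(im[112,235],im[135,235],im[60,300],im[300,285])
save("w1c",cv2.resize(im[80:305,190:400],None,fx=2.65,fy=2.65,interpolation=cv2.INTER_CUBIC))
E
```

```text
[211 210 206] [117 117 117] [161 162 161] [187 190 192]
```

View pics/w1c.png

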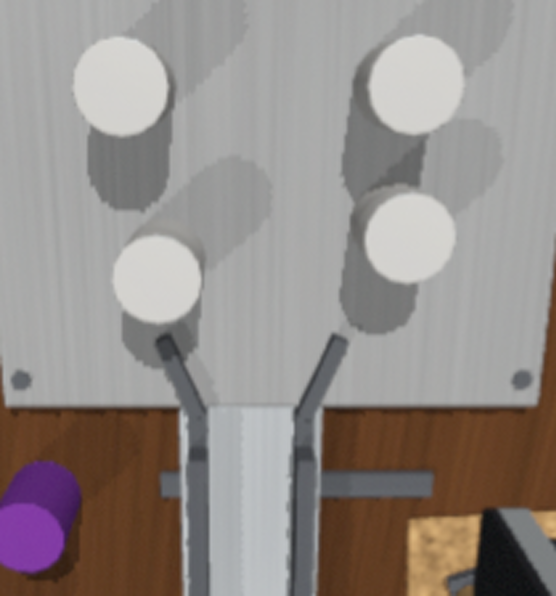

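The crop confirms four off-white round cylinders standing on the steel deck. The purple cylinder at the lower left is off the deck and excluded. Rail inner edges at crop row 500 are x≈209 and x≈293.

```bash
python3 - <<'E'
from h import *
import pickle
s,st=pickle.load(open("w1.pkl","rb"));im=s["color"];c=cam(s,st)
for b in blanks(im,c,th=198): print(b)
f=lambda x,y:(190+x/2.65,80+y/2.65)
for n,p,z in [("deckL",(5,407),.012),("deckR",(538,405),.012),("inL500",(209,500),.0385),("inR500",(293,500),.0385),("inL590",(209,590),.0385),("inR590",(292,590),.0385),("tipL",(162,340),.022),("tipR",(339,338),.022),("screwL",(21,380),.012),("screwR",(522,380),.012),("mouthL",(205,407),.0105),("mouthR",(297,407),.0105)]:
    print(n,onz(c,[f(*p)],z)[0].round(4))
g=cv2.cvtColor(im,cv2.COLOR_RGB2GRAY)
print(g[275,250:325].tolist());print(g[300,250:325].tolist())
E
```

```text
((248.6, 184.9), array([30.2, 31.5]), 745.5, array([0.442 , 0.1146, 0.062 ]))
((344.4, 169.3), array([30.7, 32.3]), 776.0, array([0.5492, 0.1442, 0.062 ]))
((346.7, 111.2), array([32.8, 35.4]), 911.5, array([0.5411, 0.2071, 0.062 ]))
((234.8, 111.7), array([33.3, 35.4]), 925.0, array([0.4208, 0.1937, 0.062 ]))
deckL [0.3655 0.0256 0.012 ]
deckR [0.6429 0.056  0.012 ]
inL500 [ 0.4763 -0.0031  0.0385]
inR500 [0.5187 0.0014 0.0385]
inL590 [ 0.4815 -0.0559  0.0385]
inR590 [ 0.525  -0.0512  0.0385]
tipL [0.445 0.074 0.022]
tipR [0.5323 0.0843 0.022 ]
screwL [0.3735 0.0415 0.012 ]
screwR [0.6316 0.0688 0.012 ]
mouthL [0.4697 0.036  0.0105]
mouthR [0.5177 0.0411 0.0105]
[66, 67, 69, 68, 67, 62, 63, 76, 125, 181, 169, 109, 97, 97, 96, 98, 98, 93, 101, 171, 177, 175, 176, 176, 175, 174, 172, 173, 175, 175, 175, 184, 190, 191, 191, 187, 188, 190, 188, 187, 187, 187, 186, 187, 187, 188, 191, 191, 182, 134, 74, 61, 94, 98, 98, 97, 99, 104, 126, 157, 99, 59, 56, 59, 58, 60, 60, 56, 59, 61, 58, 61, 63, 67, 69]
[69, 68, 65, 65, 61, 60, 62, 64, 86, 140, 177, 128, 100, 98, 96, 96, 99, 96, 90, 150, 175, 176, 177, 178, 177, 176, 175, 175, 177, 178, 178, 186, 191, 193, 191, 189, 190, 191, 191, 190, 190, 189, 190, 190, 190, 192, 192, 185, 139, 106, 66, 89, 95, 97, 96, 95, 99, 111, 135, 115, 69, 59, 58, 55, 54, 58, 62, 61, 62, 61, 61, 63, 67, 66, 66]
```

Emit:
play_rows(
  increments=[
    [0,0,0,-0.005,-0.034,0,-1],
    [0,0,0,0,0,0.035,-1],
    [0,0,0,0,0,0.035,-1],
    [0,0,0,0,0,0.035,-1],
    [0,0,0,0,0,0.035,-1],
    [0,0,0,0,0,0.035,-1],
    [0,0,0,0,0,0.035,-1],
    [0,0,0,0,0,0.03,-1],
  ],
)

```text
time: 3.6
eef_pos: [0.442, 0.1118, 0.0401]
tcp_rot: [-3.141, 0.0, 1.669]
ft_force: [-0.2, 0.5, 0.4]
gripper_width: 1.004
finger_force: 0.0
```

Emit:
play_rows(
  increments=[
    [0,0,0,0,0,0,0],
    [0,0,0,0,0,0,0.3],
    [0,0,0,0,0,0,0.3],
    [0,0,0,0,0,0,0.3],
    [0,0,0,0,0,0,0.3],
    [0,0,0,0,0,0,0.3],
  ],
  force=25,
)

```text
time: 4.2
eef_pos: [0.4445, 0.1136, 0.0434]
tcp_rot: [3.138, 0.001, 1.673]
ft_force: [-0.7, -3.4, 7.0]
gripper_width: 0.458
finger_force: 25.7
```

```bash
python3 - <<'E'
from h import *
go((.494,.0386,.041),95.9)
E
```

```text
t 4.2 pos [0.4445 0.1136 0.0434] yaw 95.84 shift [-0.0797  0.0416  0.0026] len 0.09 turnz -0.060722396558048786 F [-0.7 -3.4  7. ] grip 0.458
```

Emit:
play_rows(
  increments=[
    [0,0,0,0,0.02,-0.003,0.3],
    [0,0,0,0,0.0215,0,0.3],
    [0,0,0,-0.02,0,0,0.3],
    [0,0,0,-0.02,0,0,0.3],
    [0,0,0,0,0,0,0.3],
    [0,0,0,0,0,0,0.3],
  ],
)

```text
time: 4.8
eef_pos: [0.488, 0.0782, 0.0447]
tcp_rot: [3.141, -0.0, 1.671]
ft_force: [-0.1, -0.1, -0.9]
gripper_width: 0.458
finger_force: 25.6
```

```bash
python3 - <<'E'
from h import *
d=go((.494,.0386,.041),95.9)
st=state();s=snapshot("wrist");save("w2",s["color"])
for b in blanks(s["color"],cam(s,st),th=198): print(b)
E
```

```text
t 4.8 pos [0.488  0.0782 0.0447] yaw 95.74 shift [-0.04    0.002   0.0037] len 0.04 turnz -0.16232247142517053 F [-0.1 -0.1 -0.9] grip 0.458
```

View pics/w2.png

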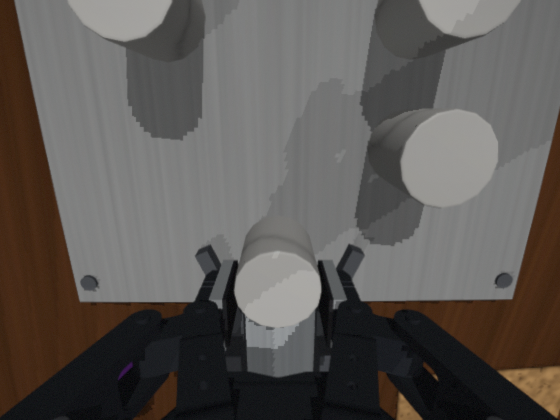

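The view shows blank 1 gripped at (278,287), centred between the funnel tips (207,258) and (349,258). Three blanks remain on the deck.

Emit:
play_rows(
  increments=[
    [0,0,-0.3,-0.02,0.0005,0.001,0.3],
    [0,0,0,-0.02,0,0,0.3],
    [0,0,0,-0.02,0,0,0.3],
    [0,0,0,-0.02,0,0,0.3],
    [0,0,0,0,0,0,0.3],
  ],
)

```text
time: 5.35
eef_pos: [0.4974, -0.0023, 0.0436]
tcp_rot: [3.14, 0.0, 1.676]
ft_force: [-0.3, 1.2, -1.6]
gripper_width: 0.456
finger_force: 26.1
```

```bash
python3 - <<'E'
from h import *
d=go((.494,.0386,.041),95.9)
E
```

```text
t 5.35 pos [ 0.4974 -0.0023  0.0436] yaw 96.02 shift [0.041  0.0009 0.0026] len 0.041 turnz 0.12414939340027331 F [-0.3  1.2 -1.6] grip 0.456
```

Emit:
play_rows(
  increments=[
    [0,0,0,-0.023,0,0,0.3],
    [0,0,0,-0.023,0,0,0.3],
    [0,0,0,-0.023,0,0,0.3],
    [0,0,0,-0.023,0,0,0.3],
    [0,0,0,-0.023,0,0,0.3],
    [0,0,0,-0.023,0,0,0.3],
    [0,0,0,-0.018,0,0.001,0.3],
    [0,0,0,0,0,0,0.3],
  ],
)

```text
time: 6.15
eef_pos: [0.5144, -0.1573, 0.0426]
tcp_rot: [3.14, 0.001, 1.676]
ft_force: [1.2, 0.8, -0.9]
gripper_width: 0.455
finger_force: 26.6
```

Emit:
play_rows(
  increments=[
    [0,0,0,0,0,0,-0.3],
    [0,0,0,0,0,0,-0.3],
    [0,0,0,0,0,-0.02,-0.3],
    [0,0,0,0,0,-0.03,-0.3],
    [0,0,0,0,0,-0.03,-0.6],
    [0,0,0,0.02,0,-0.03,-1],
    [0,0,0,0.03,0,-0.02,-1],
    [0,0,0,0.03,0,0,-1],
  ],
)

```text
time: 6.95
eef_pos: [0.5075, -0.0758, 0.1764]
tcp_rot: [3.134, 0.002, 1.677]
ft_force: [0.7, 0.8, 0.2]
gripper_width: 1.0
finger_force: 0.0
```

```bash
python3 - <<'E'
from h import *
d=go((.5492,.1442,.10),96.1)
st=state();s=snapshot("wrist");save("w3",s["color"])
for b in blanks(s["color"],cam(s,st),th=198): print(b)
E
```

```text
t 6.95 pos [ 0.5075 -0.0758  0.1764] yaw 96.11 shift [0.2145 0.0643 0.0764] len 0.237 turnz 0.006729500842283187 F [0.7 0.8 0.2] grip 1.0
((117.2, 311.7), array([14.5, 21.9]), 220.0, array([ 0.3685, -0.1944,  0.062 ]))
((274.2, 286.3), array([35.5, 40.4]), 1126.5, array([ 0.513 , -0.1515,  0.062 ]))
((282.8, 136.0), array([ 27. , 245.3]), 4063.0, array([ 0.5057, -0.0175,  0.062 ]))
```

View pics/w3.png

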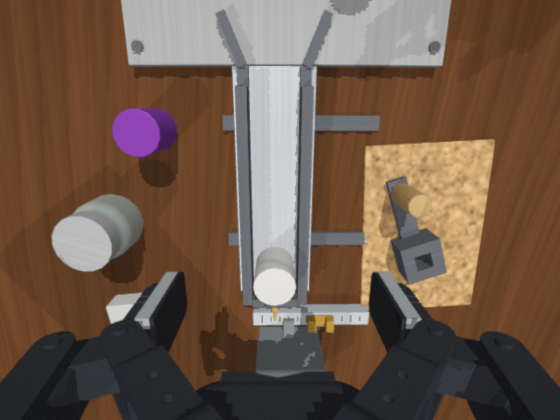

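Blank 1 stands upright near the end stop at (274,280). The pointer is at (275,313) and the index block at (320,323). The crank lies on the mat with its socket at (418,256) and knob at (411,203). Next blank.

Emit:
play_rows(
  increments=[
    [0,0,0,0.03,0.009,0,-1],
    [0,0,0,0.03,0.009,0,-1],
    [0,0,0,0.03,0.009,0,-1],
    [0,0,0,0.03,0.009,0,-1],
    [0,0,0,0.03,0.009,0,-1],
    [0,0,0,0.03,0.009,0,-1],
    [0,0,0,0.03,0.009,0,-1],
    [0,0,0,0,0,0,-1],
  ],
)

```text
time: 7.8
eef_pos: [0.545, 0.1429, 0.1724]
tcp_rot: [3.141, -0.002, 1.682]
ft_force: [-0.7, -0.2, -0.2]
gripper_width: 1.0
finger_force: 0.0
```

```bash
python3 - <<'E'
from h import *
st=state();s=snapshot("wrist");save("w4",s["color"])
for b in blanks(s["color"],cam(s,st),th=198): print(b)
go((.5492,.1442,.041),96.1)
E
```

```text
t 7.85 pos [0.5445 0.141  0.1721] yaw 96.35 shift [0.0026 0.005  0.1311] len 0.131 turnz 0.25412622224544634 F [-1.3 -0.1 -0.5] grip 0.998
```

```bash
python3 - <<'E'
from h import *
im=cv2.cvtColor(cv2.imread("pics/w4.png"),cv2.COLOR_BGR2RGB)
class S: pass
s=snapshot("wrist");st=state();c=cam(s,st)
g=im.min(2)
for X in [(.5492,.1442,.062),(.5411,.2071,.062),(.4208,.1937,.062)]:
    u,v=proj(c,[X])[0];print(u,v,[im[int(v)+d,int(u)].tolist() if 0<=v+d<420 else 0 for d in (-15,0,15)])
for th in (170,180,190,195):
  print(th,[b for b in blanks(im,c,th=th)])
E
```

```text
284.7658677019507 204.1878476841001 [[189, 187, 184], [188, 186, 184], [186, 185, 182]]
283.87951936623085 124.4185573951311 [[190, 189, 185], [188, 187, 184], [187, 186, 183]]
126.08351854354311 124.97899643335441 [[187, 185, 182], [185, 184, 181], [186, 184, 182]]
170 [((283.6, 207.3), array([42.5, 44.8]), 1495.0, array([0.5485, 0.1414, 0.062 ])), ((126.4, 128.9), array([45.3, 51.3]), 1825.5, array([0.4209, 0.1908, 0.062 ])), ((282.9, 128.6), array([48.3, 49.6]), 1881.5, array([0.5407, 0.2039, 0.062 ]))]
180 [((283.5, 206.9), array([40.4, 43.4]), 1376.5, array([0.5485, 0.1418, 0.062 ])), ((131.9, 116.1), array([17.7, 37.1]), 412.0, array([0.4254, 0.2007, 0.062 ])), ((282.8, 127.9), array([46.4, 47.6]), 1731.0, array([0.5406, 0.2045, 0.062 ]))]
190 []
195 []
```

View pics/w4.png

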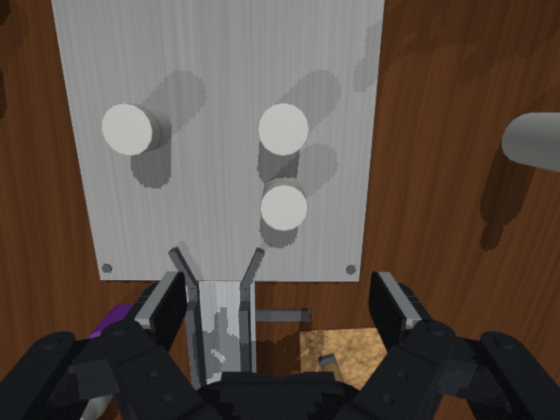

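Exposure dropped, but the three remaining blanks stand where expected: (284,207), (283,129) and (128,129).

Emit:
play_rows(
  increments=[
    [0,0,0,0.002,0.005,0.03,-1],
    [0,0,0,0,0,0.035,-1],
    [0,0,0,0,0,0.035,-1],
    [0,0,0,0,0,0.028,-1],
    [0,0,0,0,0,0,0],
    [0,0,0,0,0,0,0.3],
    [0,0,0,0,0,0,0.3],
    [0,0,0,0,0,0,0.3],
  ],
)

```text
time: 8.7
eef_pos: [0.5518, 0.1412, 0.0466]
tcp_rot: [3.138, -0.0, 1.677]
ft_force: [0.3, -0.6, 2.9]
gripper_width: 0.453
finger_force: 25.6
```

Emit:
play_rows(
  increments=[
    [0,0,0,0,0,0,0.3],
    [0,0,0,0,0,0,0.3],
    [0,0,0,-0.01,-0.018,-0.001,0.3],
    [0,0,0,-0.01,-0.018,0,0.3],
    [0,0,0,-0.01,-0.018,0,0.3],
    [0,0,0,-0.006,-0.01,0,0.3],
    [0,0,0,0,0,0,0.3],
    [0,0,0,0,0,0,0.3],
  ],
)

```text
time: 9.5
eef_pos: [0.4901, 0.0979, 0.0466]
tcp_rot: [-3.141, 0.001, 1.678]
ft_force: [-3.5, -2.4, 8.6]
gripper_width: 0.459
finger_force: 26.5
```

```bash
python3 - <<'E'
from h import *
go((.494,.0386,.041),96.1)
E
```

```text
t 9.5 pos [0.4901 0.0979 0.0466] yaw 96.12 shift [-0.0594 -0.0025  0.0056] len 0.06 turnz 0.0193287703691567 F [-3.5 -2.4  8.6] grip 0.459
```

Emit:
play_rows(
  increments=[
    [0,0,0,-0.01,-0.0032,-0.002,0.3],
    [0,0,0,-0.02,0,0,0.3],
    [0,0,0,-0.025,0,0,0.3],
    [0,0,0,-0.025,0,0,0.3],
    [0,0,0,0,0,0,0.3],
  ],
)

```text
time: 10.0
eef_pos: [0.4953, 0.0161, 0.0469]
tcp_rot: [-3.141, 0.001, 1.675]
ft_force: [-0.5, 0.4, -2.4]
gripper_width: 0.458
finger_force: 25.7
```

```bash
python3 - <<'E'
from h import *
go((.494,.0386,.041),96.1)
E
```

```text
t 10.0 pos [0.4953 0.0161 0.0469] yaw 95.94 shift [0.0225 0.0011 0.0059] len 0.023 turnz -0.15556430332770788 F [-0.5  0.4 -2.4] grip 0.458
```

Emit:
play_rows(
  increments=[
    [0,0,0,-0.023,0,0.001,0.3],
    [0,0,0,-0.023,0,0,0.3],
    [0,0,0,-0.023,0,0,0.3],
    [0,0,0,-0.023,0,0,0.3],
    [0,0,0,-0.023,0,0,0.3],
    [0,0,0,-0.016,0,0.001,0.3],
    [0,0,0,0,0,0,0.3],
    [0,0,0,0,0,0,0.3],
  ],
)

```text
time: 10.8
eef_pos: [0.509, -0.1115, 0.0449]
tcp_rot: [-3.141, -0.0, 1.677]
ft_force: [0.0, -1.1, -0.4]
gripper_width: 0.454
finger_force: 26.3
```

Emit:
play_rows(
  increments=[
    [0,0,0,0,0,0,-0.3],
    [0,0,0,0,0,0,-0.3],
    [0,0,0,0,0,-0.02,-0.3],
    [0,0,0,0,0,-0.03,-0.3],
    [0,0,0,0,0,-0.03,-0.6],
    [0,0,0,0.02,0,-0.03,-1],
    [0,0,0,0.03,0.005,-0.02,-1],
    [0,0,0,0.03,0.01,0,-1],
  ],
)

```text
time: 11.6
eef_pos: [0.5181, -0.0297, 0.1793]
tcp_rot: [3.134, 0.002, 1.677]
ft_force: [0.8, 0.6, 0.3]
gripper_width: 0.999
finger_force: 0.0
```

Emit:
play_rows(
  increments=[
    [0,0,0,0.03,0.01,0,-1],
    [0,0,0,0.03,0.01,0,-1],
    [0,0,0,0.03,0.01,0,-1],
    [0,0,0,0.03,0.01,0,-1],
    [0,0,0,0.03,0.005,0,-1],
    [0,0,0,0.03,0.005,0,-1],
    [0,0,0,0.02,0,0,-1],
    [0,0,0,0,0,0,-1],
  ],
)

```text
time: 12.4
eef_pos: [0.5435, 0.1767, 0.1753]
tcp_rot: [-3.142, -0.001, 1.682]
ft_force: [-0.1, 0.5, -0.9]
gripper_width: 1.001
finger_force: 0.0
```

```bash
python3 - <<'E'
from h import *
st=state();s=snapshot("wrist");save("w5",s["color"])
for th in (175,200):
  for b in blanks(s["color"],cam(s,st),th=th): print(th,b)
go((.5411,.2055,.041),96.1)
E
```

```text
175 ((279.9, 171.0), array([44.3, 44.8]), 1557.0, array([0.5415, 0.2076, 0.062 ]))
175 ((131.0, 171.1), array([41.2, 47.2]), 1526.5, array([0.4215, 0.1943, 0.062 ]))
t 12.45 pos [0.5436 0.1751 0.1752] yaw 96.3 shift [0.0305 0.0009 0.1342] len 0.138 turnz 0.19714269222907888 F [-0.9 -0.6  0.9] grip 0.997
```

Emit:
play_rows(
  increments=[
    [0,0,0,0.0315,0.0005,0.01,-1],
    [0,0,0,0,0,0.035,-1],
    [0,0,0,0,0,0.035,-1],
    [0,0,0,0,0,0.035,-1],
    [0,0,0,0,0,0.014,0],
    [0,0,0,0,0,0,0.3],
    [0,0,0,0,0,0,0.3],
    [0,0,0,0,0,0,0.3],
  ],
)

```text
time: 13.25
eef_pos: [0.5432, 0.2053, 0.0484]
tcp_rot: [3.138, -0.001, 1.677]
ft_force: [0.9, -0.7, -0.9]
gripper_width: 0.457
finger_force: 25.4
```

Emit:
play_rows(
  increments=[
    [0,0,0,0,0,0,0.3],
    [0,0,0,-0.015,-0.011,-0.001,0.3],
    [0,0,0,-0.018,-0.013,0,0.3],
    [0,0,0,-0.018,-0.013,0,0.3],
    [0,0,0,-0.018,-0.013,0,0.3],
    [0,0,0,-0.018,-0.013,0,0.3],
    [0,0,0,0,0,0,0.3],
    [0,0,0,0,0,0,0.3],
  ],
)

```text
time: 14.05
eef_pos: [0.4889, 0.1118, 0.0483]
tcp_rot: [3.139, -0.0, 1.676]
ft_force: [0.7, 0.1, -1.5]
gripper_width: 0.453
finger_force: 25.5
```

```bash
python3 - <<'E'
from h import *
go((.494,.0386,.041),96.1)
E
```

```text
t 14.05 pos [0.4889 0.1118 0.0483] yaw 96.04 shift [-0.0733 -0.0027  0.0073] len 0.074 turnz -0.06262665947545543 F [ 0.7  0.1 -1.5] grip 0.453
```

Emit:
play_rows(
  increments=[
    [0,0,0,-0.015,-0.0035,0,0.3],
    [0,0,0,-0.02,0,0,0.3],
    [0,0,0,-0.02,0,0,0.3],
    [0,0,0,-0.02,0,0,0.3],
    [0,0,0,0,0,0,0.3],
  ],
)

```text
time: 14.55
eef_pos: [0.4941, 0.0359, 0.0479]
tcp_rot: [3.139, 0.001, 1.676]
ft_force: [0.6, 0.3, -0.8]
gripper_width: 0.45
finger_force: 26.5
```

Emit:
play_rows(
  increments=[
    [0,0,0,-0.022,0,0.001,0.3],
    [0,0,0,-0.022,0,0,0.3],
    [0,0,0,-0.022,0,0,0.3],
    [0,0,0,-0.022,0,0,0.3],
    [0,0,0,-0.016,0,0,0.3],
    [0,0,0,0,0,0.001,0.3],
    [0,0,0,0,0,0,0.3],
  ],
)

```text
time: 15.25
eef_pos: [0.5051, -0.0664, 0.046]
tcp_rot: [3.139, 0.001, 1.677]
ft_force: [0.7, -1.8, 1.2]
gripper_width: 0.452
finger_force: 27.5
```

```bash
python3 - <<'E'
from h import *
go((.494,.0386,.041),96.1)
E
```

```text
t 15.25 pos [ 0.5051 -0.0664  0.046 ] yaw 96.11 shift [1.056e-01 1.000e-04 4.900e-03] len 0.106 turnz 0.009184474415036448 F [ 0.7 -1.8  1.2] grip 0.452
```

Emit:
play_rows(
  increments=[
    [0,0,0,0,0,0,-0.3],
    [0,0,0,0,0,0,-0.3],
    [0,0,0,0,0,-0.02,-0.3],
    [0,0,0,0,0,-0.03,-0.3],
    [0,0,0,0,0,-0.03,-0.6],
    [0,0,0,0.02,0,-0.03,-1],
    [0,0,0,0.03,-0.007,-0.02,-1],
    [0,0,0,0.03,-0.007,0,-1],
  ],
)

```text
time: 16.05
eef_pos: [0.4834, 0.0128, 0.1789]
tcp_rot: [3.135, 0.001, 1.677]
ft_force: [0.2, -1.4, -0.6]
gripper_width: 1.003
finger_force: 0.0
```

Emit:
play_rows(
  increments=[
    [0,0,0,0.03,-0.007,0,-1],
    [0,0,0,0.03,-0.007,0,-1],
    [0,0,0,0.03,-0.007,0,-1],
    [0,0,0,0.03,-0.007,0,-1],
    [0,0,0,0.02,-0.007,0,-1],
    [0,0,0,0.01,-0.007,0,-1],
    [0,0,0,0,0,0,-1],
  ],
)

```text
time: 16.75
eef_pos: [0.4218, 0.1572, 0.1749]
tcp_rot: [-3.14, 0.0, 1.68]
ft_force: [-0.3, 0.9, -1.3]
gripper_width: 1.002
finger_force: 0.0
```

```bash
python3 - <<'E'
from h import *
st=state();s=snapshot("wrist");save("w6",s["color"])
for th in (150,160,170,180,200):
  for b in blanks(s["color"],cam(s,st),th=th): print(th,b)
go((.4212,.194,.046),96.1)
E
```

```text
150 ((335.2, 322.1), array([23.4, 57.8]), 927.0, array([0.4881, 0.0505, 0.062 ]))
150 ((282.0, 163.8), array([47.4, 47.7]), 1773.5, array([0.4207, 0.1941, 0.062 ]))
160 ((334.8, 319.4), array([20.4, 50.4]), 645.0, array([0.4871, 0.0534, 0.062 ]))
160 ((282.0, 163.7), array([46.8, 47. ]), 1724.5, array([0.4207, 0.1942, 0.062 ]))
170 ((282.0, 163.8), array([46. , 46.4]), 1677.0, array([0.4207, 0.1941, 0.062 ]))
180 ((282.0, 163.6), array([44.8, 45.3]), 1593.0, array([0.4206, 0.1942, 0.062 ]))
t 16.8 pos [0.4227 0.1565 0.1751] yaw 96.22 shift [0.0375 0.0027 0.1291] len 0.134 turnz 0.11673936701964749 F [ 0.  -1.1  0.3] grip 0.998
```

Emit:
play_rows(
  increments=[
    [0,0,0,0.0375,0.002,0.01,-1],
    [0,0,0,0,0,0.035,-1],
    [0,0,0,0,0,0.035,-1],
    [0,0,0,0,0,0.035,-1],
    [0,0,0,0,0,0.014,0],
    [0,0,0,0,0,0,0.3],
    [0,0,0,0,0,0,0.3],
    [0,0,0,0,0,0,0.3],
  ],
)

```text
time: 17.6
eef_pos: [0.4229, 0.1937, 0.0474]
tcp_rot: [3.139, -0.0, 1.677]
ft_force: [0.7, 0.6, -2.0]
gripper_width: 0.455
finger_force: 25.8
```

Emit:
play_rows(
  increments=[
    [0,0,0,0,0,0,0.3],
    [0,0,0,-0.018,0.011,-0.001,0.3],
    [0,0,0,-0.018,0.011,0,0.3],
    [0,0,0,-0.018,0.011,0,0.3],
    [0,0,0,-0.018,0.011,0,0.3],
    [0,0,0,-0.018,0.011,0,0.3],
    [0,0,0,0,0,0,0.3],
    [0,0,0,0,0,0,0.3],
  ],
)

```text
time: 18.4
eef_pos: [0.4859, 0.11, 0.0478]
tcp_rot: [3.141, -0.0, 1.676]
ft_force: [0.6, 1.2, -1.8]
gripper_width: 0.454
finger_force: 25.8
```

```bash
python3 - <<'E'
from h import *
go((.494,.0386,.041),96.1)
E
```

```text
t 18.4 pos [0.4859 0.11   0.0478] yaw 96.03 shift [-0.0718  0.0005  0.0068] len 0.072 turnz -0.07124773152867192 F [ 0.6  1.2 -1.8] grip 0.454
```

Emit:
play_rows(
  increments=[
    [0,0,0,-0.02,0,0,0.3],
    [0,0,0,-0.02,0,0,0.3],
    [0,0,0,-0.02,0,0,0.3],
    [0,0,0,-0.02,0,0,0.3],
    [0,0,0,-0.02,0,0.001,0.3],
    [0,0,0,-0.02,0,0.001,0.3],
    [0,0,0,-0.012,0,0,0.3],
    [0,0,0,0,0,0,0.3],
  ],
)

```text
time: 19.2
eef_pos: [0.4997, -0.0215, 0.0455]
tcp_rot: [3.141, 0.0, 1.676]
ft_force: [-0.3, 0.5, -1.4]
gripper_width: 0.453
finger_force: 26.9
```

```bash
python3 - <<'E'
from h import *
go((.494,.0386,.041),96.1)
E
```

```text
t 19.2 pos [ 0.4997 -0.0215  0.0455] yaw 96.05 shift [0.0604 0.0007 0.0045] len 0.061 turnz -0.0523604569037559 F [-0.3  0.5 -1.4] grip 0.453
```

Emit:
play_rows(
  increments=[
    [0,0,0,0,0,0,-0.3],
    [0,0,0,0,0,0,-0.3],
    [0,0,0,0,0,-0.025,-0.3],
    [0,0,0,0,0,-0.035,-0.3],
    [0,0,0,0,0,-0.035,-0.6],
    [0,0,0,0,0,-0.035,-1],
    [0,0,0,-0.02,0.004,-0.035,-1],
    [0,0,0,-0.03,0.006,-0.03,-1],
  ],
)

```text
time: 20.0
eef_pos: [0.515, -0.0683, 0.2424]
tcp_rot: [3.14, -0.0, 1.681]
ft_force: [1.4, 0.4, -0.9]
gripper_width: 0.997
finger_force: 0.0
```

Emit:
play_rows(
  increments=[
    [0,0,0,-0.035,0.006,0,-1],
    [0,0,0,-0.035,0.006,0,-1],
    [0,0,0,-0.035,0.006,0,-1],
    [0,0,0,-0.035,0.006,0,-1],
    [0,0,0,-0.035,0.006,0,-1],
    [0,0,0,-0.03,0.003,0,-1],
    [0,0,0,0,0,0,-1],
    [0,0,0,0,0,0,-1],
  ],
)

```text
time: 20.8
eef_pos: [0.5695, -0.2696, 0.2398]
tcp_rot: [-3.141, -0.001, 1.677]
ft_force: [-0.7, 0.5, 0.9]
gripper_width: 1.002
finger_force: 0.0
```

```bash
python3 - <<'E'
from h import *
import pickle
st=state();s=snapshot("wrist");save("w7",s["color"]);pickle.dump((s,st),open("w7.pkl","wb"));print(st["eef_pos"],st["tcp_rot"])
E
```

```text
[ 0.56945223 -0.26957816  0.23977396] [-3.14082416e+00 -1.32682345e-03  1.67687664e+00]
```

View pics/w7.png

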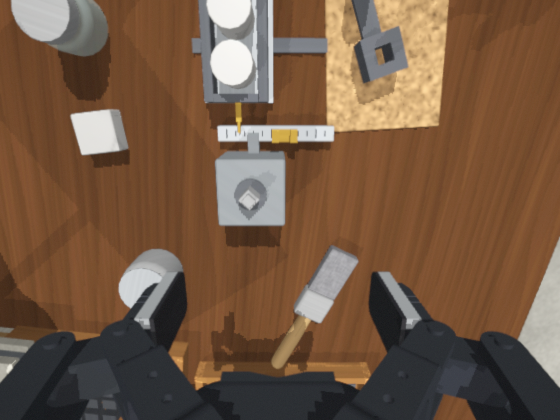

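The wrist view shows the gearbox with the square shaft end at (249,200), the pointer tip at (239,128), the index block at (285,136) and the crank socket at (382,55). The blanks in the channel are at (232,62) and (230,8).

```bash
python3 - <<'E'
from h import *
import pickle
s,st=pickle.load(open("w7.pkl","rb"));im=s["color"]
R=lambda a,f:cv2.resize(a,None,fx=f,fy=f,interpolation=cv2.INTER_CUBIC)
o=np.zeros((600,800,3),np.uint8)
a=R(im[180:220,225:275],8);o[:320,:400]=a
b=R(im[0:90,330:430],4)[:,:400];o[:360,400:]=b
d=R(im[90:150,205:345],4);o[360:600,:560]=d
save("w7c",o)
E
```

```text
(no output)
```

View pics/w7c.png

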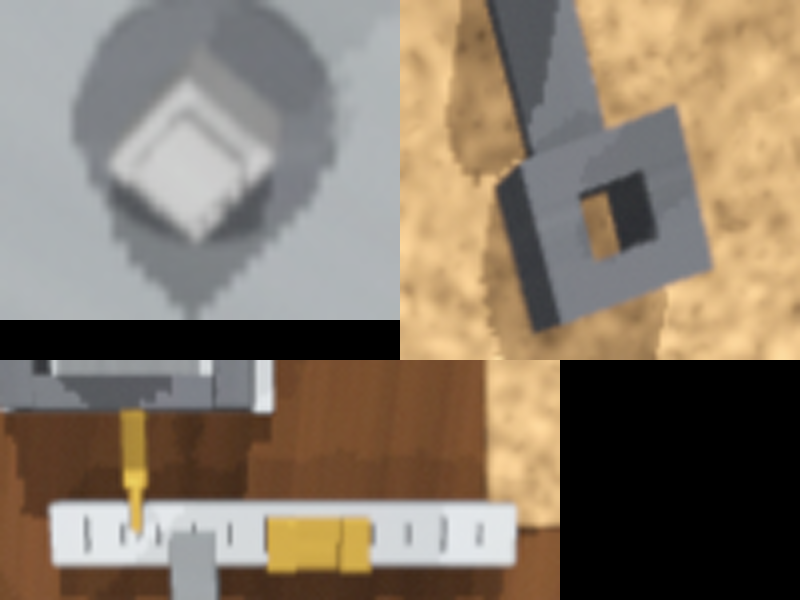

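The crop shows the square's shoulder corners at about (108,163), (190,82), (278,155) and (195,243), turned about 45° in the image. The socket face corners are (525,160), (675,105), (712,268) and (558,322). The pointer is at (135,528) and the two brass teeth at x 267–372 hide the notch from this angle.

```bash
python3 - <<'E'
from h import *
import pickle
s,st=pickle.load(open("w7.pkl","rb"));c=cam(s,st)
f=lambda P,o,k,u0,v0:[((x-o[0]+.5)/k-.5+u0,(y-o[1]+.5)/k-.5+v0) for x,y in P]
sh=onz(c,f([(108,163),(190,82),(278,155),(195,243)],(0,0),8,225,180),.094)
tp=onz(c,f([(133,163),(187,119),(245,160),(193,240)],(0,0),8,225,180),.099)
cr=onz(c,f([(525,160),(675,105),(712,268),(558,322)],(400,0),4,330,0),.034)
ho=onz(c,f([(580,195),(640,170),(657,237),(603,262)],(400,0),4,330,0),.034)
for n,P in (("shoulder",sh),("tip",tp),("crank",cr),("hole",ho)):
    e=np.roll(P,-1,0)-P; a=np.degrees(np.arctan2(e[:,1],e[:,0]));print(n,P.mean(0).round(4),"sides",np.linalg.norm(e,axis=1).round(4),"ang",a.round(1))
ix=onz(c,f([(267,518),(338,518),(372,518),(135,532)],(0,360),4,205,90),.028);print(ix.round(4))
M=np.array([.494,.0386]);th=.107;ex=np.array([np.cos(th),np.sin(th)]);ey=np.array([-ex[1],ex[0]])
for n,p in (("sq",tp.mean(0)),("cr",ho.mean(0))): d=p[:2]-M;print(n,"bed rel mouth",(d@ex).round(4),(d@ey).round(4))
go((*(cr.mean(0)+ho.mean(0))[:2]/2,.10),None)
E
```

```text
shoulder [ 0.5422 -0.2745  0.094 ] sides [0.0139 0.0133 0.0147 0.014 ] ang [  50.7  -35.  -126.7  141.5]
tip [ 0.5423 -0.2742  0.099 ] sides [0.0082 0.0081 0.0115 0.0114] ang [  45.5  -30.5 -116.8  131.8]
crank [ 0.66   -0.1267  0.034 ] sides [0.0378 0.039  0.04   0.0388] ang [  25.3  -63.9 -155.   112.9]
hole [ 0.6607 -0.1269  0.034 ] sides [0.0155 0.0162 0.0143 0.0169] ang [  27.9  -63.  -149.6  121.1]
[[ 0.556  -0.2121  0.028 ]
 [ 0.575  -0.2101  0.028 ]
 [ 0.5842 -0.2091  0.028 ]
 [ 0.5209 -0.2195  0.028 ]]
sq bed rel mouth 0.0146 -0.3162
cr bed rel mouth 0.1481 -0.1823
t 20.85 pos [ 0.5693 -0.2689  0.2398] yaw 96.13 shift [0.1314 0.1058 0.1399] len 0.219 turnz None F [ 0.5 -0.5  0.5] grip 1.0
```

Emit:
play_rows(
  increments=[
    [0,0,0,0.0263,0.0212,0,-1],
    [0,0,0,0.0263,0.0212,0,-1],
    [0,0,0,0.0263,0.0212,0,-1],
    [0,0,0,0.0263,0.0212,0,-1],
    [0,0,0,0.0263,0.0212,0,-1],
    [0,0,-6.4,0,0,0.02,-1],
    [0,0,-6.4,0,0,0.02,-1],
    [0,0,-6.4,0,0,0.02,-1],
  ],
)

```text
time: 21.65
eef_pos: [0.6608, -0.1253, 0.18]
tcp_rot: [3.141, -0.0, 2.02]
ft_force: [0.2, -0.6, 0.6]
gripper_width: 1.001
finger_force: 0.0
```

Emit:
play_rows(
  increments=[
    [0,0,0,0,0,0,-1],
    [0,0,0,0,0,0,-1],
  ],
)

```text
time: 21.85
eef_pos: [0.6605, -0.1267, 0.1802]
tcp_rot: [-3.141, -0.001, 2.012]
ft_force: [1.0, 0.2, -0.4]
gripper_width: 1.003
finger_force: 0.0
```

```bash
python3 - <<'E'
from h import *
import pickle
go((.6603,-.1268,.014),115.3)
st=state();s=snapshot("wrist");save("w8",s["color"]);pickle.dump((s,st),open("w8.pkl","wb"))
c=cam(s,st);u,v=proj(c,[(.6603,-.1268,.034)])[0].astype(int);print(u,v)
save("w8c",cv2.resize(s["color"][max(v-140,0):v+60,u-100:u+100],None,fx=3,fy=3,interpolation=cv2.INTER_CUBIC))
E
```

```text
t 21.85 pos [ 0.6605 -0.1267  0.1802] yaw 115.25 shift [-2.000e-04 -1.000e-04  1.662e-01] len 0.166 turnz -0.046610896867463225 F [ 1.   0.2 -0.4] grip 1.003
278 197
```

View pics/w8c.png

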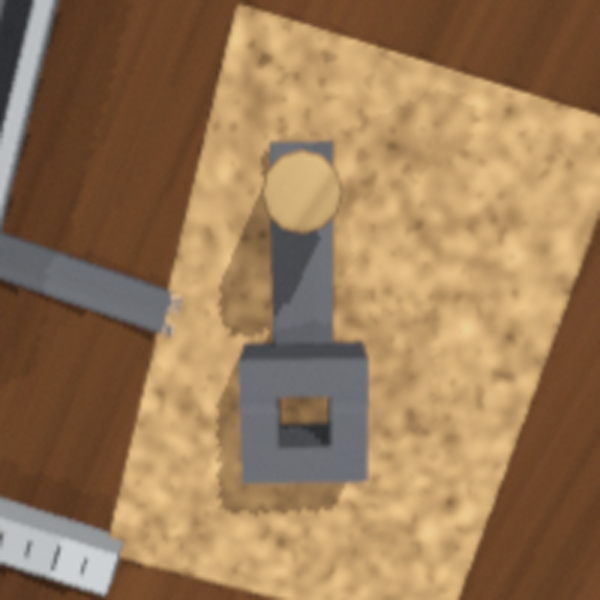

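The crop shows the crank squarely aligned with the tool: socket at (304,419), knob at (303,190), and the mat clear around it. Descending and gripping.

Emit:
play_rows(
  increments=[
    [0,0,0,0,0,0.035,-1],
    [0,0,0,0,0,0.035,-1],
    [0,0,0,0,0,0.035,-1],
    [0,0,0,0,0,0.035,-1],
    [0,0,0,0,0,0.026,-1],
    [0,0,0,0,0,0,0],
    [0,0,0,0,0,0,0.4],
    [0,0,0,0,0,0,0.4],
  ],
  force=60,
)

```text
time: 22.7
eef_pos: [0.6636, -0.1287, 0.0174]
tcp_rot: [3.138, 0.003, 2.012]
ft_force: [0.2, -0.9, 0.9]
gripper_width: 0.512
finger_force: 0.0
```

Emit:
play_rows(
  increments=[
    [0,0,0,0,0,0,0.4],
    [0,0,0,0,0,0,0.4],
    [0,0,0,0,0,0,0.4],
  ],
)

```text
time: 23.0
eef_pos: [0.6639, -0.1289, 0.0179]
tcp_rot: [3.137, 0.004, 2.012]
ft_force: [0.1, 0.4, 6.8]
gripper_width: 0.45
finger_force: 63.2
```

```bash
python3 - <<'E'
from h import *
go((.5423,-.2744,.15),142.7)
E
```

```text
t 23.0 pos [ 0.6639 -0.1289  0.0179] yaw 115.29 shift [-0.0801 -0.1715 -0.1326] len 0.231 turnz -27.407062652021125 F [0.1 0.4 6.8] grip 0.45
```

Emit:
play_rows(
  increments=[
    [0,0,0,0,0,-0.015,0.4],
    [0,0,0,0,0,-0.03,0.4],
    [0,0,0,0,0,-0.03,0.4],
    [0,0,0,0,0,-0.03,0.4],
    [0,0,0,0,0,-0.028,0.4],
    [0,0,0,-0.01,-0.021,0,0.4],
    [0,0,0,-0.01,-0.0215,0,0.4],
    [0,0,0,-0.01,-0.0215,0,0.4],
  ],
)

```text
time: 23.8
eef_pos: [0.6147, -0.1826, 0.1478]
tcp_rot: [-3.141, -0.001, 2.013]
ft_force: [-0.5, 0.6, -2.8]
gripper_width: 0.451
finger_force: 62.1
```

Emit:
play_rows(
  increments=[
    [0,0,0,-0.01,-0.0215,0,0.4],
    [0,0,0,-0.01,-0.0215,0,0.4],
    [0,0,0,-0.01,-0.0215,0,0.4],
    [0,0,0,-0.01,-0.0215,0,0.4],
    [0,0,0,-0.01,-0.0215,0,0.4],
    [0,0,-7,0,0,0,0.4],
    [0,0,-7,0,0,0,0.4],
    [0,0,-7,0,0,0,0.4],
  ],
)

```text
time: 24.6
eef_pos: [0.539, -0.2735, 0.1473]
tcp_rot: [-3.141, -0.001, 2.383]
ft_force: [-0.5, 0.8, -2.2]
gripper_width: 0.451
finger_force: 62.1
```

Emit:
play_rows(
  increments=[
    [0,0,-6.4,0,0,0,0.4],
    [0,0,0,0,0,0,0.4],
    [0,0,0,0,0,0,0.4],
  ],
)

```text
time: 24.9
eef_pos: [0.5396, -0.2734, 0.1473]
tcp_rot: [-3.142, -0.001, 2.488]
ft_force: [-0.3, -1.0, -3.1]
gripper_width: 0.449
finger_force: 62.1
```

```bash
python3 - <<'E'
from h import *
import pickle
go((.5423,-.2744,.15),142.7)
st=state();s=snapshot("wrist");save("w9",s["color"]);pickle.dump((s,st),open("w9.pkl","wb"))
save("w9c",cv2.resize(s["color"][180:380,180:380],None,fx=3,fy=3,interpolation=cv2.INTER_CUBIC))
E
```

```text
t 24.9 pos [ 0.5396 -0.2734  0.1473] yaw 142.56 shift [-0.0027  0.0009 -0.0027] len 0.004 turnz -0.139425335079153 F [-0.3 -1.  -3.1] grip 0.449
```

View pics/w9c.png

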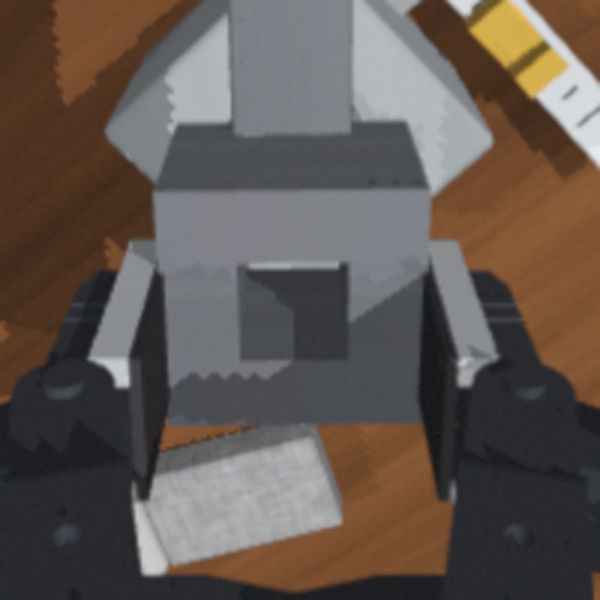

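The held crank is centred between the fingers: socket hole corners at (239,263), (348,263), (350,360), (240,360), with the tower corners symmetric behind it at (105,130) and (492,140). Exact offset follows.

```bash
python3 - <<'E'
from h import *
import pickle
s,st=pickle.load(open("w9.pkl","rb"));c=cam(s,st)
f=lambda P:[((x+.5)/3-.5+180,(y+.5)/3-.5+180) for x,y in P]
z=st["eef_pos"][2]+.0161
ho=onz(c,f([(239,263),(348,263),(350,360),(240,360)]),z);fa=onz(c,f([(155,188),(428,188),(420,423),(170,423)]),z)
tw=onz(c,f([(105,130),(492,140)]),.071)
for n,P in(("hole",ho),("face",fa),("tower",tw)):
    e=np.roll(P,-1,0)-P;print(n,P.mean(0).round(4),np.linalg.norm(e,axis=1).round(4),np.degrees(np.arctan2(e[:,1],e[:,0])).round(1))
h=(ho.mean(0)+fa.mean(0))/2
t=np.array(st["eef_pos"])+np.array([.5423,-.2744,0])-np.r_[h[:2],0]
print("need");go((t[0],t[1],.105),142.7,st)
E
```

```text
hole [ 0.5351 -0.2714  0.1634] [0.0159 0.0164 0.0167 0.0164] [  52.6  -35.3 -127.4  142.1]
face [ 0.5348 -0.2713  0.1634] [0.0388 0.0396 0.0388 0.0396] [  52.6  -36.6 -127.4  143.4]
tower [ 0.5403 -0.2738  0.071 ] [0.094 0.094] [  51. -129.]
need
t 24.9 pos [ 0.5396 -0.2734  0.1473] yaw 142.56 shift [-0.0077  0.002   0.0423] len 0.043 turnz -0.139425335079153 F [-0.3 -1.  -3.1] grip 0.449
```

Emit:
play_rows(
  increments=[
    [0,0,0,-0.0067,0.0017,0,0.4],
    [0,0,0,0,0,0.015,0.4],
    [0,0,0,0,0,0.015,0.4],
    [0,0,0,0,0,0.005,0.4],
    [0,0,0,0,0,0.004,0.4],
    [0,0,0,0,0,0.003,0.4],
    [0,0,0,0,0,0.003,0.4],
    [0,0,0,0,0,0,0.4],
  ],
)

```text
time: 25.75
eef_pos: [0.5464, -0.2764, 0.102]
tcp_rot: [-3.142, -0.0, 2.491]
ft_force: [-0.8, -0.5, -3.1]
gripper_width: 0.452
finger_force: 62.2
```

```bash
python3 - <<'E'
from h import *
go((.5413,-.2741,.0889),142.7);print(state()["torque"])
E
```

```text
t 25.75 pos [ 0.5464 -0.2764  0.102 ] yaw 142.7 shift [ 0.0054 -0.0012  0.0131] len 0.014 turnz -0.0047508944224432526 F [-0.8 -0.5 -3.1] grip 0.452
[-0.06309464 -0.00149638 -0.05096257]
```

Emit:
play_rows(
  increments=[
    [0,0,0,0,0,0.004,0.4],
    [0,0,0,0,0,0.004,0.4],
    [0,0,0,0,0,0.003,0.4],
    [0,0,0,0,0,0.002,0.4],
    [0,0,0,0,0,0,0.4],
  ],
)

```text
time: 26.25
eef_pos: [0.5465, -0.2765, 0.0891]
tcp_rot: [3.142, -0.0, 2.491]
ft_force: [0.1, -0.7, -3.6]
gripper_width: 0.45
finger_force: 62.1
```

Emit:
play_rows(
  increments=[
    [0,0,0,0,0,0.001,0.4],
    [0,0,0,0,0,0.001,0.4],
    [0,0,0,0,0,0,0.4],
  ],
)

```text
time: 26.55
eef_pos: [0.5467, -0.2766, 0.0888]
tcp_rot: [-3.142, 0.0, 2.491]
ft_force: [-2.5, 0.2, 4.5]
gripper_width: 0.451
finger_force: 63.0
```

Crank seated on the boss. Now release, rise and grip the knob.

Emit:
play_rows(
  increments=[
    [0,0,0,0,0,-0.001,-0.4],
    [0,0,0,0,0,0,-1],
    [0,0,0,0,0,0,-1],
    [0,0,0,0,0,-0.02,-1],
    [0,0,0,0,0,-0.03,-1],
    [0,0,0,0,0,-0.03,-1],
    [0,0,0,0,0,0,-1],
  ],
  force=30,
)

```text
time: 27.25
eef_pos: [0.55, -0.2785, 0.1737]
tcp_rot: [3.14, 0.01, 2.491]
ft_force: [-0.7, -0.4, 0.7]
gripper_width: 1.002
finger_force: 0.0
```

Emit:
play_rows(
  increments=[
    [0,0,0,0.025,0,0,-1],
    [0,0,0,0.025,0,0,-1],
    [0,0,0,0.025,0,0,-1],
    [0,0,0,0,0,0,-1],
    [0,0,0,0,0,0,-1],
  ],
)

```text
time: 27.75
eef_pos: [0.4867, -0.2309, 0.1679]
tcp_rot: [-3.142, 0.0, 2.491]
ft_force: [-0.5, 0.0, -0.2]
gripper_width: 1.002
finger_force: 0.0
```

```bash
python3 - <<'E'
from h import *
import pickle
go((.4868,-.2316,.10),142.7)
st=state();s=snapshot("wrist");pickle.dump((s,st),open("w10.pkl","wb"));im=s["color"];save("w10",im);c=cam(s,st)
hsv=cv2.cvtColor(im,cv2.COLOR_RGB2HSV)
u,v=proj(c,[(.4868,-.2316,.13)])[0].astype(int);print(u,v,im[v,u],hsv[v,u])
m=cv2.inRange(hsv,(12,60,130),(28,170,255));m[:, :u-60]=0;m[:,u+60:]=0;m[:max(v-60,0)]=0;m[v+60:]=0
for k in cv2.findContours(m,cv2.RETR_EXTERNAL,cv2.CHAIN_APPROX_NONE)[0]:
    if cv2.contourArea(k)>150: e=cv2.fitEllipse(k);print(e,onz(c,[e[0]],.13))
E
```

```text
t 27.75 pos [ 0.4867 -0.2309  0.1679] yaw 142.71 shift [-0.0004 -0.0005  0.0679] len 0.068 turnz 0.012175231809436582 F [-0.5  0.  -0.2] grip 1.002
278 245 [205 172 118] [ 19 108 205]
((277.3428955078125, 238.0135955810547), (31.082242965698242, 50.42767333984375), 12.964303016662598) [[ 0.48232362 -0.22921188  0.13      ]]
```

Emit:
play_rows(
  increments=[
    [0,0,0,0,0,0.03,-1],
    [0,0,0,0,0,0.03,-1],
    [0,0,0,0,0,0.007,-0.4],
    [0,0,0,0,0,0,0.5],
    [0,0,0,0,0,0,0.8],
    [0,0,0,0,0,0,0.8],
    [0,0,0,0,0,0,0.8],
    [0,0,0,0,0,0,0.8],
  ],
)

```text
time: 28.6
eef_pos: [0.488, -0.2317, 0.1026]
tcp_rot: [3.141, 0.003, 2.491]
ft_force: [-0.3, -0.7, 1.4]
gripper_width: 0.247
finger_force: 31.1
```

Emit:
play_rows(
  increments=[
    [0,0,0,0,0,0,0.8],
    [0,0,0,0,0,0,0.8],
  ],
)

```text
time: 28.8
eef_pos: [0.4878, -0.2316, 0.1022]
tcp_rot: [3.141, 0.003, 2.491]
ft_force: [0.7, -0.5, 2.7]
gripper_width: 0.245
finger_force: 31.3
```

Emit:
play_rows(
  increments=[
    [0,0,0,-0.0042,0.0239,0,0.8],
    [0,0,0,-0.0122,0.0211,0,0.8],
    [0,0,0,-0.0186,0.0156,0,0.8],
    [0,0,0,-0.0228,0.0083,0,0.8],
    [0,0,0,0,0,0,0.8],
  ],
)

```text
time: 29.3
eef_pos: [0.5769, -0.2125, 0.1023]
tcp_rot: [-3.141, 0.003, 2.492]
ft_force: [-0.3, -1.1, 5.8]
gripper_width: 0.248
finger_force: 32.0
```

```bash
cat >> h.py <<'E'
def ang(C=(.5425,-.274)):
    st=state();d=np.array(st["eef_pos"][:2])-C;print("r",np.hypot(*d).round(4),"cw deg from start",round((142.7-np.degrees(np.arctan2(d[1],d[0])))%360,1),"F",np.round(st["ft_force"],1),"z",st["eef_pos"][2].round(4))
E
python3 -c "
from h import *
ang()"
```

```text
r 0.0704 cw deg from start 81.9 F [-0.3 -1.1  5.8] z 0.1023
```

Emit:
play_rows(
  increments=[
    [0,0,0,-0.0243,0,0,0.8],
    [0,0,0,-0.0228,-0.0083,0,0.8],
    [0,0,0,-0.0186,-0.0156,0,0.8],
    [0,0,0,-0.0122,-0.0211,0,0.8],
    [0,0,0,-0.0042,-0.0239,0,0.8],
    [0,0,0,0.0042,-0.0239,0,0.8],
    [0,0,0,0.0122,-0.0211,0,0.8],
    [0,0,0,0.0186,-0.0156,0,0.8],
  ],
)

```text
time: 30.1
eef_pos: [0.5343, -0.344, 0.1026]
tcp_rot: [3.139, 0.004, 2.488]
ft_force: [3.1, 3.2, 3.4]
gripper_width: 0.247
finger_force: 31.6
```

Emit:
play_rows(
  increments=[
    [0,0,0,0.0228,-0.0083,0,0.8],
    [0,0,0,0.0243,0,0,0.8],
    [0,0,0,0.0228,0.0083,0,0.8],
    [0,0,0,0.0186,0.0156,0,0.8],
    [0,0,0,0.0122,0.0211,0,0.8],
    [0,0,0,0.0042,0.0239,0,0.8],
    [0,0,0,0,0,0,0.8],
  ],
)

```text
time: 30.8
eef_pos: [0.488, -0.2297, 0.1021]
tcp_rot: [3.14, 0.003, 2.492]
ft_force: [1.4, -0.8, 2.5]
gripper_width: 0.245
finger_force: 31.4
```

```bash
python3 -c "
from h import *
ang();go((.4868,-.2316,.102),142.7)"
```

```text
r 0.0703 cw deg from start 1.8 F [ 1.4 -0.8  2.5] z 0.1021
t 30.8 pos [ 0.488  -0.2297  0.1021] yaw 142.81 shift [-0.0002 -0.0023  0.0001] len 0.002 turnz 0.10625692926902275 F [ 1.4 -0.8  2.5] grip 0.245
```

Emit:
play_rows(
  increments=[
    [0,0,0,-0.0042,0.0239,0,0.8],
    [0,0,0,-0.0122,0.0211,0,0.8],
    [0,0,0,-0.0186,0.0156,0,0.8],
    [0,0,0,-0.0228,0.0083,0,0.8],
    [0,0,0,-0.0243,0,0,0.8],
    [0,0,0,-0.0228,-0.0083,0,0.8],
    [0,0,0,-0.0186,-0.0156,0,0.8],
    [0,0,0,-0.0122,-0.0211,0,0.8],
  ],
)

```text
time: 31.6
eef_pos: [0.6106, -0.2939, 0.1022]
tcp_rot: [3.138, 0.0, 2.491]
ft_force: [0.8, 3.2, 3.6]
gripper_width: 0.243
finger_force: 31.6
```

Emit:
play_rows(
  increments=[
    [0,0,0,-0.0042,-0.0239,0,0.8],
    [0,0,0,0.0042,-0.0239,0,0.8],
    [0,0,0,0.0122,-0.0211,0,0.8],
    [0,0,0,0.0186,-0.0156,0,0.8],
    [0,0,0,0.0228,-0.0083,0,0.8],
    [0,0,0,0.0243,0,0,0.8],
    [0,0,0,0.0228,0.0083,0,0.8],
    [0,0,0,0.0186,0.0156,0,0.8],
  ],
)

```text
time: 32.4
eef_pos: [0.4723, -0.2781, 0.1023]
tcp_rot: [3.141, 0.004, 2.488]
ft_force: [5.9, -1.1, 2.3]
gripper_width: 0.244
finger_force: 31.3
```

Emit:
play_rows(
  increments=[
    [0,0,0,0.0122,0.0211,0,0.8],
    [0,0,0,0.0042,0.0239,0,0.8],
    [0,0,0,0,0,0,0.8],
  ],
)

```text
time: 32.7
eef_pos: [0.4876, -0.2301, 0.102]
tcp_rot: [3.141, 0.002, 2.492]
ft_force: [1.3, 0.2, 4.1]
gripper_width: 0.245
finger_force: 31.5
```

```bash
python3 -c "
from h import *
ang()"
```

```text
r 0.0703 cw deg from start 1.3 F [1.3 0.2 4.1] z 0.102
```

Emit:
play_rows(
  increments=[
    [0,0,0,-0.0042,0.0239,0,0.8],
    [0,0,0,-0.0122,0.0211,0,0.8],
    [0,0,0,-0.0186,0.0156,0,0.8],
    [0,0,0,-0.0228,0.0083,0,0.8],
    [0,0,0,-0.0243,0,0,0.8],
    [0,0,0,-0.0228,-0.0083,0,0.8],
    [0,0,0,-0.0186,-0.0156,0,0.8],
    [0,0,0,-0.0122,-0.0211,0,0.8],
  ],
)

```text
time: 33.5
eef_pos: [0.6105, -0.2944, 0.102]
tcp_rot: [3.139, -0.0, 2.491]
ft_force: [1.3, 2.7, 5.5]
gripper_width: 0.248
finger_force: 31.6
```

Emit:
play_rows(
  increments=[
    [0,0,0,-0.0042,-0.0239,0,0.8],
    [0,0,0,0.0042,-0.0239,0,0.8],
    [0,0,0,0.0122,-0.0211,0,0.8],
    [0,0,0,0.0186,-0.0156,0,0.8],
    [0,0,0,0.0228,-0.0083,0,0.8],
    [0,0,0,0.0243,0,0,0.8],
    [0,0,0,0.0228,0.0083,0,0.8],
    [0,0,0,0.0186,0.0156,0,0.8],
  ],
)

```text
time: 34.3
eef_pos: [0.4721, -0.2785, 0.1022]
tcp_rot: [3.141, 0.003, 2.488]
ft_force: [5.1, -2.1, 2.2]
gripper_width: 0.246
finger_force: 31.3
```

Emit:
play_rows(
  increments=[
    [0,0,0,0.0122,0.0211,0,0.8],
    [0,0,0,0.0042,0.0239,0,0.8],
    [0,0,0,0,0,0,0.8],
  ],
)

```text
time: 34.6
eef_pos: [0.4872, -0.2305, 0.1019]
tcp_rot: [3.141, 0.001, 2.492]
ft_force: [0.1, 0.9, 4.6]
gripper_width: 0.246
finger_force: 31.5
```

```bash
python3 - <<'E'
from h import *
import pickle
ang()
st=state();s=snapshot("wrist");im=s["color"];save("w11",im);c=cam(s,st);pickle.dump((s,st),open("w11.pkl","wb"))
t=snapshot("top");save("top2",t["color"]);pickle.dump(t,open("top2.pkl","wb"))
print(proj(c,[(.570,-.2106,.028)]),proj(cam(t),[(.570,-.2106,.028)]))
hsv=cv2.cvtColor(im,cv2.COLOR_RGB2HSV);m=cv2.inRange(hsv,(18,140,120),(28,255,255))
n,l,sta,ce=cv2.connectedComponentsWithStats(m)
for k in range(1,n):
    if sta[k,4]>25: print(sta[k],ce[k].round(1),onz(c,[ce[k]],.024).round(4))
E
```

```text
r 0.0704 cw deg from start 0.9 F [0.1 0.9 4.6] z 0.1019
[[364.03123032 290.20841875]] [[362.58524129 197.978527  ]]
[339 249  40  48 559] [356.5 275.5] [[ 0.558  -0.2088  0.024 ]]
[355 291  18  20 168] [363.9 301.6] [[ 0.5816 -0.2168  0.024 ]]
```

```bash
python3 - <<'E'
from h import *
im=cv2.imread("pics/w11.png");cv2.imwrite("pics/w11c.png",cv2.resize(im[235:335,290:400],None,fx=6,fy=6,interpolation=cv2.INTER_CUBIC))
E
```

```text
(no output)
```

View pics/w11c.png

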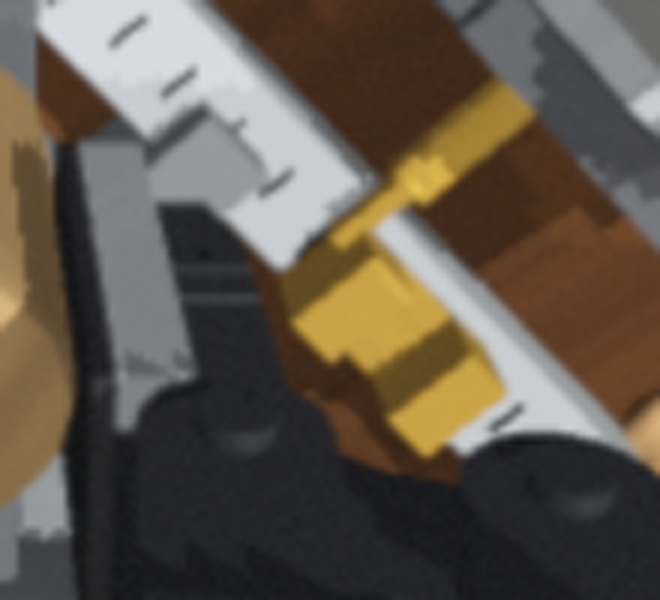

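The crop shows the pointer tip at about (340,245), not yet at the notch. Tooth 1's left corner is at (292,320), tooth 2's near corners are at (385,410) and (430,455), and the pointer shank runs up to (520,95).

```bash
python3 - <<'E'
from h import *
import pickle
s,st=pickle.load(open("w11.pkl","rb"));c=cam(s,st)
f=lambda x,y:((x+.5)/6-.5+290,(y+.5)/6-.5+235)
th=.107;ex=np.array([np.cos(th),np.sin(th)]);ey=np.array([-ex[1],ex[0]]);C=np.array([.5425,-.274])
B=lambda p:(((p[:2]-C)@ex+.020).round(4),((p[:2]-C)@ey-.318).round(4))
for n,p in [("t1L",(292,320)),("t1Lback",(375,262)),("t2L",(385,410)),("t2Lback",(470,345)),("t2R",(430,455)),("t2Rback",(505,390)),("tip",(338,247)),("shank",(420,178)),("root",(515,97))]:
    print(n,[B(onz(c,[f(*p)],z)[0]) for z in (.016,.022,.028)])
s,st=pickle.load(open("w7.pkl","rb"));c=cam(s,st)
f=lambda x,y:((x+.5)/4-.5+205,(y-360+.5)/4-.5+90)
for n,p in [("t1L",(267,518)),("t2L",(338,518)),("t2R",(372,518)),("tip",(136,530)),("shank",(135,480)),("root",(133,412))]:
    print("w7",n,[B(onz(c,[f(*p)],z)[0]) for z in (.016,.022,.028)])
E
```

```text
t1L [(np.float64(0.0459), np.float64(-0.2742)), (np.float64(0.0423), np.float64(-0.2727)), (np.float64(0.0388), np.float64(-0.2711))]
t1Lback [(np.float64(0.0467), np.float64(-0.2604)), (np.float64(0.0432), np.float64(-0.2592)), (np.float64(0.0396), np.float64(-0.258))]
t2L [(np.float64(0.0657), np.float64(-0.274)), (np.float64(0.0616), np.float64(-0.2724)), (np.float64(0.0575), np.float64(-0.2709))]
t2Lback [(np.float64(0.0657), np.float64(-0.259)), (np.float64(0.0616), np.float64(-0.2579)), (np.float64(0.0575), np.float64(-0.2567))]
t2R [(np.float64(0.0757), np.float64(-0.274)), (np.float64(0.0714), np.float64(-0.2725)), (np.float64(0.067), np.float64(-0.2709))]
t2Rback [(np.float64(0.0746), np.float64(-0.2599)), (np.float64(0.0703), np.float64(-0.2588)), (np.float64(0.066), np.float64(-0.2576))]
tip [(np.float64(0.0415), np.float64(-0.2626)), (np.float64(0.0381), np.float64(-0.2613)), (np.float64(0.0347), np.float64(-0.2601))]
shank [(np.float64(0.0411), np.float64(-0.2481)), (np.float64(0.0376), np.float64(-0.2473)), (np.float64(0.0342), np.float64(-0.2464))]
root [(np.float64(0.
[... 232 characters left out ...]
oat64(-0.2579))]
w7 t2L [(np.float64(0.0596), np.float64(-0.2585)), (np.float64(0.0594), np.float64(-0.2582)), (np.float64(0.0592), np.float64(-0.2579))]
w7 t2R [(np.float64(0.0691), np.float64(-0.2585)), (np.float64(0.0687), np.float64(-0.2582)), (np.float64(0.0683), np.float64(-0.2579))]
w7 tip [(np.float64(0.0032), np.float64(-0.2618)), (np.float64(0.004), np.float64(-0.2614)), (np.float64(0.0047), np.float64(-0.261))]
w7 shank [(np.float64(0.0035), np.float64(-0.2483)), (np.float64(0.0042), np.float64(-0.2482)), (np.float64(0.0049), np.float64(-0.248))]
w7 root [(np.float64(0.0035), np.float64(-0.2305)), (np.float64(0.0043), np.float64(-0.2306)), (np.float64(0.005), np.float64(-0.2308))]
```

Emit:
play_rows(
  increments=[
    [0,0,0,-0.0042,0.0239,0,0.8],
    [0,0,0,-0.0122,0.0211,0,0.8],
    [0,0,0,-0.0186,0.0156,0,0.8],
    [0,0,0,-0.0228,0.0083,0,0.8],
    [0,0,0,-0.0243,0,0,0.8],
    [0,0,0,-0.0228,-0.0083,0,0.8],
    [0,0,0,-0.0186,-0.0156,0,0.8],
    [0,0,0,-0.0122,-0.0211,0,0.8],
  ],
)

```text
time: 35.5
eef_pos: [0.6106, -0.2949, 0.1018]
tcp_rot: [3.138, -0.0, 2.491]
ft_force: [2.0, 3.3, 4.8]
gripper_width: 0.249
finger_force: 31.7
```

Emit:
play_rows(
  increments=[
    [0,0,0,-0.0042,-0.0239,0,0.8],
    [0,0,0,0.0042,-0.0239,0,0.8],
    [0,0,0,0.0122,-0.0211,0,0.8],
    [0,0,0,0.0186,-0.0156,0,0.8],
    [0,0,0,0.0228,-0.0083,0,0.8],
    [0,0,0,0.0243,0,0,0.8],
    [0,0,0,0.0228,0.0083,0,0.8],
    [0,0,0,0.0186,0.0156,0,0.8],
  ],
)

```text
time: 36.3
eef_pos: [0.4722, -0.2789, 0.1021]
tcp_rot: [3.141, 0.004, 2.488]
ft_force: [6.4, -1.6, 2.2]
gripper_width: 0.251
finger_force: 31.4
```

Emit:
play_rows(
  increments=[
    [0,0,0,0.0122,0.0211,0,0.8],
    [0,0,0,0.0042,0.0239,0,0.8],
    [0,0,0,-0.0042,0.0239,0,0.8],
    [0,0,0,-0.0122,0.0211,0,0.8],
    [0,0,0,0,0,0,0.8],
  ],
)

```text
time: 36.8
eef_pos: [0.5279, -0.205, 0.1018]
tcp_rot: [3.141, -0.002, 2.492]
ft_force: [0.0, 3.2, 7.8]
gripper_width: 0.245
finger_force: 31.7
```

```bash
python3 - <<'E'
from h import *
import pickle
ang()
st=state();s=snapshot("wrist");im=s["color"];save("w12",im);c=cam(s,st);pickle.dump((s,st),open("w12.pkl","wb"))
hsv=cv2.cvtColor(im,cv2.COLOR_RGB2HSV);m=cv2.inRange(hsv,(18,140,120),(28,255,255))
n,l,sta,ce=cv2.connectedComponentsWithStats(m)
for k in range(1,n):
    if sta[k,4]>25: print(sta[k],ce[k].round(1))
E
```

```text
r 0.0706 cw deg from start 40.8 F [0.  3.2 7.8] z 0.1018
[310 243  21  18 150] [319.7 251.5]
```

Emit:
play_rows(
  increments=[
    [0,0,0,0,0,0,0],
    [0,0,0,0,0,0,-0.5],
    [0,0,0,0,0,0,-0.6],
    [0,0,0,0,0,-0.02,-0.7],
    [0,0,0,0,0,-0.03,-1],
    [0,0,0,-0.02,-0.006,-0.03,-1],
    [0,0,0,-0.025,-0.01,-0.03,-1],
    [0,0,0,-0.025,-0.01,-0.028,-1],
  ],
)

```text
time: 37.65
eef_pos: [0.5666, -0.2689, 0.2401]
tcp_rot: [-3.141, -0.001, 2.491]
ft_force: [0.7, -0.4, -0.0]
gripper_width: 1.0
finger_force: 0.0
```

Emit:
play_rows(
  increments=[
    [0,0,0,-0.021,-0.01,0,-1],
    [0,0,7.8,0,0,0,-1],
    [0,0,7.8,0,0,0,-1],
    [0,0,7.8,0,0,0,-1],
    [0,0,7.8,0,0,0,-1],
    [0,0,7.8,0,0,0,-1],
    [0,0,7.6,0,0,0,-1],
    [0,0,0,0,0,0,-1],
  ],
)

```text
time: 38.45
eef_pos: [0.5768, -0.2891, 0.2383]
tcp_rot: [-3.14, -0.001, 1.677]
ft_force: [-0.2, -0.5, 0.9]
gripper_width: 0.998
finger_force: 0.0
```

Emit:
play_rows(
  increments=[
    [0,0,0,0,0,0,-1],
    [0,0,0,0,0,0,-1],
  ],
)

```text
time: 38.65
eef_pos: [0.5773, -0.289, 0.2389]
tcp_rot: [-3.141, -0.0, 1.679]
ft_force: [-0.4, -0.2, -0.0]
gripper_width: 0.998
finger_force: 0.0
```

```bash
python3 - <<'E'
from h import *
import pickle
go((.578,-.289,.24),96.1)
st=state();s=snapshot("wrist");im=s["color"];save("w13",im);c=cam(s,st);pickle.dump((s,st),open("w13.pkl","wb"))
hsv=cv2.cvtColor(im,cv2.COLOR_RGB2HSV);m=cv2.inRange(hsv,(18,120,90),(30,255,255))
n,l,sta,ce=cv2.connectedComponentsWithStats(m)
for k in range(1,n):
    if sta[k,4]>25: print(sta[k],ce[k].round(1))
print(proj(c,[(.570,-.211,.028),(.5425,-.274,.105),(.53,-.205,.13)]))
E
```

```text
t 38.65 pos [ 0.5773 -0.289   0.2389] yaw 96.19 shift [-0.      0.0007 -0.0011] len 0.001 turnz 0.09053491924643708 F [-0.4 -0.2 -0. ] grip 0.998
[266  82  27  43 485] [278.6 109.8]
[[279.1709429  109.71223386]
 [240.68104335 180.51404237]
 [227.08080948  94.88973953]]
```

```bash
python3 - <<'E'
from h import *
import pickle
s,st=pickle.load(open("w13.pkl","rb"));im=s["color"]
hsv=cv2.cvtColor(im,cv2.COLOR_RGB2HSV)
for v in range(80,127):
    print(v,"".join(( "." if not(16<=hsv[v,u,0]<=30 and hsv[v,u,1]>110) else str(min(9,hsv[v,u,2]//26))) for u in range(258,302)))
g=im[:,:,:].max(2)
# crank steel mask: dark neutral
for v in range(84,216,4):
    print(v,"".join("#" if (int(im[v,u].max())-int(im[v,u].min())<22 and im[v,u].max()<150) else "k" if (14<=hsv[v,u,0]<=24 and hsv[v,u,1]>70 and hsv[v,u,2]>150) else "." for u in range(195,290,2)))
E
```

```text
80 ............................................
81 ............................................
82 ..................45554.....................
83 .................4555553....................
84 .................4556553....................
85 .................4556653....................
86 .................4556653....................
87 .................4555553....................
88 .................4556553....................
89 .................4556653....................
90 .................4555653....................
91 .................4555653....................
92 .................4555553....................
93 .................4555553....................
94 .................4555553....................
95 .................4555553....................
96 .................4556653....................
97 .................5666653....................
98 ................36788764....................
99 ................36888875....................
100 ................36888875....................
101 .................6788774....................
102 .................4688754..............
[... 2227 characters left out ...]
.....#.....
164 ..........#########################.......#.....
168 .......#...########################.......#.....
172 ...........########################.......#.....
176 ...........#########......#########.......#.....
180 ............########.......#########......#.....
184 ............#########......#########......#.....
188 ............########################......#.....
192 .............#######################......#.....
196 .............#######################......#.....
200 ........#....#######################......#.....
204 ..............#####################.......#.....
208 ................................................
212 ................................................
```

Numerically, the pointer is at u≈277.8 and the notch centre at u≈279.2 (1.11 mm/px), so it needs about 1.45 mm, i.e. 43° more. I'll re-grip the knob.

Emit:
play_rows(
  increments=[
    [0,0,0,0.029,-0.014,0,-1],
    [0,0,0,0.029,-0.014,0,-1],
    [0,0,0,0.03,-0.013,0,-1],
    [0,0,0,0,0,0.035,-1],
    [0,0,0,0,0,0.035,-1],
    [0,0,0,0,0,0.035,-1],
    [0,0,0,0,0,0.032,-1],
    [0,0,0,0,0,0,-0.3],
  ],
)

```text
time: 39.5
eef_pos: [0.5233, -0.2037, 0.0974]
tcp_rot: [-3.132, -0.006, 1.678]
ft_force: [-1.1, 0.6, -0.8]
gripper_width: 0.861
finger_force: 0.0
```

Emit:
play_rows(
  increments=[
    [0,0,0,0,0,0,0.5],
    [0,0,0,0,0,0,0.8],
    [0,0,0,0,0,0,0.8],
    [0,0,0,0,0,0,0.8],
    [0,0,0,0,0,0,0.8],
    [0,0,0,0,0,0,0.8],
  ],
)

```text
time: 40.1
eef_pos: [0.5286, -0.2063, 0.1039]
tcp_rot: [3.139, 0.001, 1.677]
ft_force: [-1.2, 0.7, 5.4]
gripper_width: 0.243
finger_force: 31.3
```

```bash
python3 - <<'E'
from h import *
ang();go((.5791,-.2138,.102),96.1)
E
```

```text
r 0.0691 cw deg from start 41.1 F [-1.2  0.7  5.4] z 0.1039
t 40.1 pos [ 0.5286 -0.2063  0.1039] yaw 96.1 shift [-0.0128  0.0494  0.0021] len 0.051 turnz 0.003317357840984414 F [-1.2  0.7  5.4] grip 0.243
```

Emit:
play_rows(
  increments=[
    [0,0,0,0.0005,0.0177,0,0.8],
    [0,0,0,-0.0045,0.0168,0,0.8],
    [0,0,0,-0.0088,0.015,0,0.8],
    [0,0,0,0,0,0,0.8],
    [0,0,0,0,0,0,0.8],
  ],
)

```text
time: 40.6
eef_pos: [0.5792, -0.2147, 0.1036]
tcp_rot: [3.14, 0.003, 1.678]
ft_force: [-1.9, -1.7, 4.6]
gripper_width: 0.243
finger_force: 31.5
```

```bash
python3 - <<'E'
from h import *
ang();go((.578,-.289,.24),96.1)
E
```

```text
r 0.0697 cw deg from start 84.5 F [-1.9 -1.7  4.6] z 0.1036
t 40.6 pos [ 0.5792 -0.2147  0.1036] yaw 96.14 shift [-0.0741 -0.0089 -0.1362] len 0.155 turnz 0.036813700086781864 F [-1.9 -1.7  4.6] grip 0.243
```

Release, rise and re-measure.

Emit:
play_rows(
  increments=[
    [0,0,0,0,0,0,0],
    [0,0,0,0,0,0,-0.5],
    [0,0,0,0,0,0,-0.6],
    [0,0,0,0,0,-0.03,-0.7],
    [0,0,0,0,0,-0.035,-1],
    [0,0,0,-0.024,-0.003,-0.035,-1],
    [0,0,0,-0.025,-0.003,-0.035,-1],
    [0,0,0,-0.025,-0.003,0,-1],
  ],
)

```text
time: 41.4
eef_pos: [0.5806, -0.29, 0.2443]
tcp_rot: [3.132, 0.007, 1.678]
ft_force: [0.3, -1.1, 0.9]
gripper_width: 0.998
finger_force: 0.0
```

Emit:
play_rows(
  increments=[
    [0,0,0,0,0,0,-1],
    [0,0,0,0,0,0,-1],
    [0,0,0,0,0,0,-1],
  ],
)

```text
time: 41.7
eef_pos: [0.5762, -0.2864, 0.2357]
tcp_rot: [-3.139, -0.002, 1.678]
ft_force: [-0.2, 0.2, -0.5]
gripper_width: 1.0
finger_force: 0.0
```

```bash
python3 - <<'E'
from h import *
import pickle
go((.578,-.289,.24),96.1)
st=state();s=snapshot("wrist");im=s["color"];save("w14",im);c=cam(s,st);pickle.dump((s,st),open("w14.pkl","wb"))
hsv=cv2.cvtColor(im,cv2.COLOR_RGB2HSV)
for v in range(82,128):
    print(v,"".join(( "." if not(16<=hsv[v,u,0]<=30 and hsv[v,u,1]>110) else str(min(9,hsv[v,u,2]//26))) for u in range(258,302)))
print(proj(c,[(.570,-.211,.028),(.5425,-.274,.105),(.579,-.2147,.13)]))
o=np.zeros((560,760,3),np.uint8);o[:480,:400]=cv2.resize(im[70:130,255:305],None,fx=8,fy=8,interpolation=cv2.INTER_CUBIC)
o[:560,400:]=cv2.resize(im[60:200,215:305],None,fx=4,fy=4,interpolation=cv2.INTER_CUBIC);save("w14c",o)
E
```

```text
t 41.7 pos [ 0.5762 -0.2864  0.2357] yaw 96.12 shift [-0.0027  0.0015 -0.0043] len 0.005 turnz 0.020798907154272683 F [-0.2  0.2 -0.5] grip 1.0
82 ............................................
83 ............................................
84 ............................................
85 ....................555554..................
86 ....................666665..................
87 ...................4666665..................
88 ...................4666665..................
89 ...................4666665..................
90 ...................4666665..................
91 ...................4666665..................
92 ...................4666665..................
93 ...................4666665..................
94 ...................4666665..................
95 ...................4666665..................
96 ...................4666665..................
97 ...................4666665..................
98 ...................4666664..................
99 ...................4666664..................
100 ...................4776665..................
101 ...................5887775.............
[... 667 characters left out ...]
7.......................
116 .........68888888876........................
117 .........6888888876.........................
118 .........688888887..........................
119 .........68888887...........................
120 .........6888887............................
121 ..........88887.....6.......................
122 ..........88887.............................
123 ..........8887..............................
124 ..........887...............................
125 .........6887...............................
126 .........576..........6.....................
127 .........34............6....................
[[280.16924098 112.83080844]
 [241.54000294 184.65859112]
 [292.47919391 120.00152463]]
```

View pics/w14c.png

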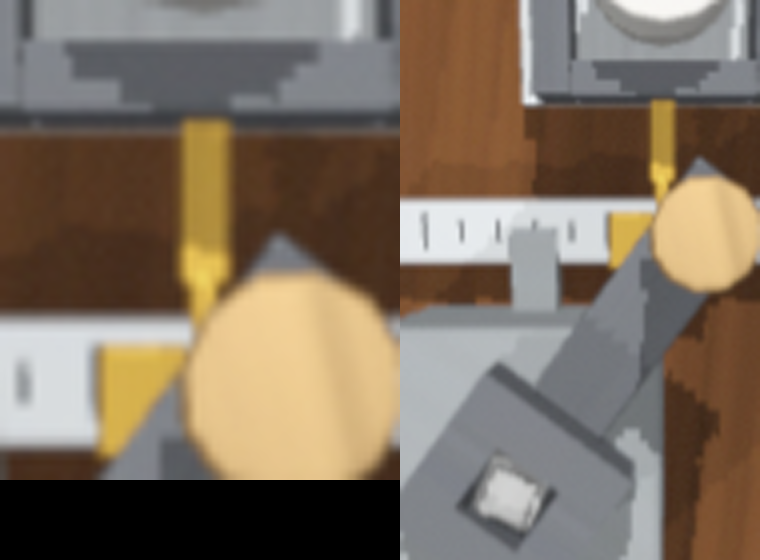

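The pointer is now at u≈280.1 against an estimated notch centre of u≈279.8 from tooth 1's left edge. The knob hides the rest. The crank points up-right at yaw ≈57°, so I'll grip its socket.

Emit:
play_rows(
  increments=[
    [0,0,0,0.0161,-0.0321,0,-1],
    [0,0,7.8,0,0,0,-1],
    [0,0,7.8,0,0,0,-1],
    [0,0,7.8,0,0,0,-1],
    [0,0,7.8,0,0,0,-1],
    [0,0,7.6,0,0,0.01,-1],
    [0,0,0,0,0,0.03,-1],
    [0,0,0,0,0,0,-1],
  ],
)

```text
time: 42.55
eef_pos: [0.5403, -0.2722, 0.1923]
tcp_rot: [-3.131, 0.0, 1.001]
ft_force: [-0.9, 0.6, -1.3]
gripper_width: 0.996
finger_force: 0.0
```

Emit:
play_rows(
  increments=[
    [0,0,0,0,0,0,-1],
    [0,0,0,0,0,0,-1],
  ],
)

```text
time: 42.75
eef_pos: [0.5441, -0.2751, 0.1982]
tcp_rot: [3.14, -0.0, 1.001]
ft_force: [0.2, 0.5, 0.5]
gripper_width: 1.0
finger_force: 0.0
```

```bash
python3 - <<'E'
from h import *
import pickle
go((.5426,-.2738,.089),57.3)
st=state();s=snapshot("wrist");im=s["color"];save("w15",im);c=cam(s,st);pickle.dump((s,st),open("w15.pkl","wb"))
u,v=proj(c,[(.5426,-.2738,.105)])[0].astype(int);print(u,v)
g=cv2.cvtColor(im,cv2.COLOR_RGB2GRAY)
for y in range(v-110,min(v+50,420),5): print(y,"".join("%x"%(g[y,x]//16) for x in range(u-60,u+60,2)))
E
```

```text
t 42.75 pos [ 0.5441 -0.2751  0.1982] yaw 57.34 shift [ 0.0003 -0.0021  0.1092] len 0.109 turnz 0.0402918484519148 F [0.2 0.5 0.5] grip 1.0
274 214
104 87588878874454336889743566667777788cdddddcaddc53444444566666
109 88888875354333333468899accccccccc97bdaddddc53333333555656666
114 888854553333433333338bdddddccccccccadddc43333333455555566666
119 8bc854444433333333338ddddddddccbbccb943333333345555555556656
124 666543344443333333339ccddddddddcccbb633333444455555555555565
129 666665544443333338ddcbccccccccccccc8333355544444555555555556
134 666666655333338dddddcbabccccccccc965333444555444455555555555
139 666666555559dddd9dddddd9886776655665333334455554445555555556
144 65555556aeedcdbacddddb45888775555565555555445555544455555555
149 55555aeeeedbaaaaa9b53334888888755555555555554455555445555665
154 55adeeeeecadaaaaaaa96435888888886555655534343434335544455566
159 deeeecdeeeddb59aaaaaa978778778788655776553333333234555555555
164 ebdeeeeeeb4433349aaa9888777777777775777765533333334555555555
169 eeeceec54433335688889aaa777777777777777777655333333345555555
174 eeeb54444433688889baaaaa77777777777777
[... 427 characters left out ...]
bbbbbbba888888858bccddcac688888888888888bbbbbba545
214 55555555557abbbbbb888888846addddcc998888888888888abbba744443
219 6555555555556abbbb8888888437bbb98645888888888888899534444444
224 5565555555555569bb888888855555555556888888888876433333333333
229 555555555555555558888888888888888888888888875333333333333333
234 555555555555555555888888888888888888888888853333333333333333
239 555555565555555555787789888888888888866655543333333333333334
244 555555555555555555555556abba88888753333333333333333333333335
249 555555555555555555555555569bba765553333333333333333333333335
254 555555555555565555555555555555555555543333333333333333333335
259 445555555555555555555555555555555555555333334343434343434345
```

Emit:
play_rows(
  increments=[
    [0,0,0,0,-0.0023,0.03,-1],
    [0,0,0,0,0,0.03,-1],
    [0,0,0,0,0,0.03,-1],
    [0,0,0,0,0,0.018,-1],
    [0,0,0,0,0,0,-0.2],
    [0,0,0,0,0,0,0.4],
    [0,0,0,0,0,0,0.4],
    [0,0,0,0,0,0,0.4],
  ],
  force=60,
)

```text
time: 43.6
eef_pos: [0.5422, -0.2744, 0.0919]
tcp_rot: [3.14, 0.0, 1.0]
ft_force: [-3.0, 1.2, 5.3]
gripper_width: 0.453
finger_force: 60.5
```

Emit:
play_rows(
  increments=[
    [0,0,0,0,0,0,0.4],
    [0,0,0,0,0,0,0.4],
    [0,0,0,0,0,-0.005,0.4],
    [0,0,0,0,0,-0.01,0.4],
    [0,0,0,0,0,-0.015,0.4],
    [0,0,0,0,0,-0.02,0.4],
    [0,0,0,0,0,-0.02,0.4],
    [0,0,0,0,0,0,0.4],
  ],
)

```text
time: 44.4
eef_pos: [0.5438, -0.2754, 0.1642]
tcp_rot: [3.134, -0.0, 1.0]
ft_force: [1.1, -0.4, -3.0]
gripper_width: 0.455
finger_force: 62.0
```

```bash
python3 - <<'E'
from h import *
go((.6635,-.129,.16),115.3);print(state()["finger_force"])
E
```

```text
t 44.4 pos [ 0.5438 -0.2754  0.1642] yaw 57.3 shift [0.1879 0.0216 0.0044] len 0.189 turnz -57.997509638910344 F [ 1.1 -0.4 -3. ] grip 0.455
62.00113624334335
```

Emit:
play_rows(
  increments=[
    [0,0,-7.25,0,0,0,0.4],
    [0,0,-7.25,0,0,0,0.4],
    [0,0,-7.25,0,0,0,0.4],
    [0,0,-7.25,0,0,0,0.4],
    [0,0,-7.25,0,0,0,0.4],
    [0,0,-7.25,0,0,0,0.4],
    [0,0,-7.25,0,0,0,0.4],
    [0,0,-7.25,0,0,0,0.4],
  ],
)

```text
time: 45.2
eef_pos: [0.5406, -0.2735, 0.1587]
tcp_rot: [-3.14, -0.002, 2.018]
ft_force: [0.1, 0.3, -3.4]
gripper_width: 0.448
finger_force: 61.9
```

Emit:
play_rows(
  increments=[
    [0,0,0,0.012,0.024,0,0.4],
    [0,0,0,0.012,0.024,0,0.4],
    [0,0,0,0.012,0.024,0,0.4],
    [0,0,0,0.012,0.024,0,0.4],
    [0,0,0,0.012,0.024,0,0.4],
    [0,0,0,0.012,0.024,0,0.4],
    [0,0,0,0.012,0.024,0,0.4],
    [0,0,0,0,0,0,0.4],
  ],
)

```text
time: 46.0
eef_pos: [0.6587, -0.1229, 0.1588]
tcp_rot: [3.141, -0.002, 2.015]
ft_force: [-0.2, 0.8, -3.0]
gripper_width: 0.452
finger_force: 62.0
```

Emit:
play_rows(
  increments=[
    [0,0,0,0,0,0,0.4],
    [0,0,0,0,0,0,0.4],
  ],
)

```text
time: 46.2
eef_pos: [0.6564, -0.1267, 0.1587]
tcp_rot: [-3.14, -0.001, 2.012]
ft_force: [-0.4, 0.7, -3.7]
gripper_width: 0.446
finger_force: 62.0
```

```bash
python3 - <<'E'
from h import *
import pickle
go((.6605,-.1266,.0215),115.3)
st=state();s=snapshot("wrist");im=s["color"];save("w16",im);c=cam(s,st);pickle.dump((s,st),open("w16.pkl","wb"))
z=st["eef_pos"][2]+.0135;R=Ro.from_euler('xyz',st["tcp_rot"]).as_matrix()
g=cv2.cvtColor(im,cv2.COLOR_RGB2GRAY)
for y in range(232,330,4): print(y,"".join("%x"%(g[y,x]//16) for x in range(222,336,2)))
for x in (-.01,0,.01): print(x,proj(c,[np.array(st["eef_pos"])+R@np.array([x,0,-.0135])])[0].round(1))
E
```

```text
t 46.2 pos [ 0.6564 -0.1267  0.1587] yaw 115.29 shift [-0.0018  0.004   0.1372] len 0.137 turnz -0.012460984331482905 F [-0.4  0.7 -3.7] grip 0.446
232 777789874444444444444444444444444444444444444447abbaaaa97
236 8777777544444444444444444444444444444444444444449baaaaa99
240 886666544444444444444444444444444444444444444444499abcbbb
244 66567644444444444444444444444444444444444444444445abccbba
248 6667765565656666666666666666666666666666666666666699bba99
252 667877666666666666666666666666666666666666666666669aaaaa9
256 33344666666666666666666666666666666666666666666666bbaabbb
260 3777656666666666666666666666666666666666666666666688889bb
264 68888566666666666666666666666666666666666666666666588888b
268 888883366666666666666666666666666666666666666666632788889
272 888872156666666666533455444444444443266666666665412488888
276 888822156666666666632233222222222222266666666664311268888
280 888521156666666666644444444443322222366666666533311138888
284 887221146666666666634444444444322222266666665434411125888
288 884111146666666666644444444444443222266666664444411112788
292 871111136666666666644444444444444432266666544444411111488
296 832111136666666666654444444444444442266665444444411111268
300 833111126666666666654444444444444444366644444444311112358
304 a33111126666666666666666666666666666666444444444311112347
308 933111126666666666666666666666666666666654444444211012246
312 233111136666666666666666666666666666644444444444411111211
316 133111146666666666666666666666666666444444444444411112211
320 133211136666666666666666666666665664444444444444431112211
324 223211235555555555545555555554444444444444444444441112111
328 123211333333333333334444444444444444444444444444442112111
-0.01 [279.5 307.8]
0 [279.5 289.1]
0.01 [279.6 269.6]
```

Emit:
play_rows(
  increments=[
    [0,0,0,-0.001,0.004,0.03,0.4],
    [0,0,0,0,0,0.03,0.4],
    [0,0,0,0,0,0.03,0.4],
    [0,0,0,0,0,0.025,0.4],
    [0,0,0,0,0,0.015,0.4],
    [0,0,0,0,0,0.004,0.4],
    [0,0,0,0,0,0.002,0.4],
    [0,0,0,0,0,0,0.4],
  ],
)

```text
time: 47.05
eef_pos: [0.6627, -0.1259, 0.0247]
tcp_rot: [3.14, 0.002, 2.012]
ft_force: [0.2, -0.3, -3.7]
gripper_width: 0.451
finger_force: 62.0
```

Emit:
play_rows(
  increments=[
    [0,0,0,0,0,0.001,0.4],
    [0,0,0,0,0,0,0.4],
  ],
)

```text
time: 47.25
eef_pos: [0.6626, -0.1256, 0.0237]
tcp_rot: [3.14, 0.002, 2.012]
ft_force: [0.7, 1.0, -2.8]
gripper_width: 0.451
finger_force: 62.0
```

Emit:
play_rows(
  increments=[
    [0,0,0,0,0,0.001,0.4],
    [0,0,0,0,0,0.001,0.4],
    [0,0,0,0,0,0,0.4],
  ],
)

```text
time: 47.55
eef_pos: [0.6626, -0.1259, 0.0216]
tcp_rot: [3.14, 0.002, 2.012]
ft_force: [-0.3, -1.2, 1.9]
gripper_width: 0.443
finger_force: 62.6
```

Emit:
play_rows(
  increments=[
    [0,0,0,0,0,0.001,0.4],
    [0,0,0,0,0,0,0.4],
  ],
)

```text
time: 47.75
eef_pos: [0.6627, -0.1261, 0.021]
tcp_rot: [3.14, 0.002, 2.012]
ft_force: [-0.0, -1.7, 4.9]
gripper_width: 0.447
finger_force: 62.9
```

Emit:
play_rows(
  increments=[
    [0,0,0,0,0,-0.001,0.2],
    [0,0,0,0,0,0,-0.4],
    [0,0,0,0,0,0,-1],
    [0,0,0,0,0,0,-1],
    [0,0,0,0,0,-0.02,-1],
    [0,0,0,0,0,-0.035,-1],
    [0,0,0,0,0,-0.035,-1],
    [0,0,0,0,0,-0.035,-1],
  ],
)

```text
time: 48.55
eef_pos: [0.6609, -0.125, 0.1456]
tcp_rot: [-3.14, -0.001, 2.013]
ft_force: [0.2, 0.8, -0.3]
gripper_width: 0.998
finger_force: 0.0
```

Emit:
play_rows(
  increments=[
    [0,0,0,-0.02,-0.026,-0.035,-1],
    [0,0,0,-0.02,-0.026,-0.03,-1],
    [0,0,0,-0.024,-0.031,-0.026,-1],
    [0,0,0,-0.024,-0.031,0,-1],
    [0,0,0,-0.023,-0.032,0,-1],
    [0,0,6.4,0,0,0,-1],
    [0,0,6.4,0,0,0,-1],
    [0,0,6.4,0,0,0,-1],
  ],
)

```text
time: 49.35
eef_pos: [0.5764, -0.2884, 0.2357]
tcp_rot: [-3.141, -0.001, 1.672]
ft_force: [0.7, 0.5, -0.3]
gripper_width: 0.998
finger_force: 0.0
```

Emit:
play_rows(
  increments=[
    [0,0,0,0,0,0,-1],
    [0,0,0,0,0,0,-1],
    [0,0,0,0,0,0,-1],
  ],
)

```text
time: 49.65
eef_pos: [0.577, -0.2879, 0.236]
tcp_rot: [-3.141, -0.0, 1.679]
ft_force: [0.3, 1.5, -0.5]
gripper_width: 1.0
finger_force: 0.0
```

```bash
python3 - <<'E'
from h import *
import pickle
go((.578,-.289,.24),96.1)
st=state();s=snapshot("wrist");im=s["color"];save("w17",im);c=cam(s,st);pickle.dump((s,st),open("w17.pkl","wb"))
hsv=cv2.cvtColor(im,cv2.COLOR_RGB2HSV)
for v in range(86,132,2):
    print(v,"".join(( "." if not(16<=hsv[v,u,0]<=30 and hsv[v,u,1]>110) else str(min(9,hsv[v,u,2]//26))) for u in range(258,302)))
m=((im.max(2).astype(int)-im.min(2)<22)&(im.max(2)<150)).astype(np.uint8)
m=cv2.morphologyEx(m,cv2.MORPH_OPEN,np.ones((3,3)))
u,v=proj(c,[(.6605,-.1266,.034)])[0].astype(int);print("crank",u,v)
for y in range(0,min(v+40,90),4): print(y,"".join("#" if m[y,x] else "." for x in range(u-60,u+60,2)))
E
```

```text
t 49.65 pos [ 0.577  -0.2879  0.236 ] yaw 96.21 shift [-0.0012  0.0009 -0.004 ] len 0.004 turnz 0.10855400085273459 F [ 0.3  1.5 -0.5] grip 1.0
86 ..................4666665...................
88 ..................46666653..................
90 ..................46666653..................
92 ..................4666665...................
94 ..................4666665...................
96 ..................4666665...................
98 ..................4777665...................
100 ..................58888873..................
102 ..................47888873..................
104 ...................46885....................
106 ...................46885....................
108 .....................88.....................
110 .....................88.....................
112 .........8888888888877778887888888..........
114 .........88888888887777788778888887.........
116 .........88888888887777888778888887.........
118 .........88888888888888888778888887.........
120 .........8888888888888888767888888..........
122 .........8888888877777777767888888..........
124 ........46777777666666666546
[... 625 characters left out ...]
#..............############...###########...................
32 ................##########....###########...................
36 ................###########....###########..................
40 .................##########....###########..................
44 .................##########################.................
48 ..................######################....................
52 ...................################.........................
56 ...................###########..............................
60 ....................#####...................................
64 ............................................................
68 ............................................................
```

Pointer centre (col ≈21.3) coincides with the notch centre (col ≈21.3), and the crank lies flat on the mat. Last check: blanks in the channel.

Emit:
play_rows(
  increments=[
    [0,0,0,0.033,0,0,-1],
    [0,0,0,0.033,0,0,-1],
    [0,0,0,0.033,0,0,-1],
    [0,0,0,0.033,0,0,-1],
    [0,0,0,0.033,0,0,-1],
    [0,0,0,0.033,0,0,-1],
    [0,0,0,0.033,0,0,-1],
    [0,0,0,0,0,0,-1],
  ],
)

```text
time: 50.5
eef_pos: [0.5518, -0.0548, 0.2363]
tcp_rot: [-3.141, -0.002, 1.682]
ft_force: [0.5, -0.5, -0.9]
gripper_width: 1.001
finger_force: 0.0
```

Emit:
play_rows(
  increments=[
    [0,0,0,0,0,0,-1],
    [0,0,0,0,0,0,-1],
  ],
)

```text
time: 50.7
eef_pos: [0.5527, -0.0592, 0.2364]
tcp_rot: [3.141, 0.001, 1.677]
ft_force: [0.5, 1.2, -0.5]
gripper_width: 1.0
finger_force: 0.0
```

```bash
python3 - <<'E'
from h import *
st=state();s=snapshot("wrist");im=s["color"];save("w18",im);c=cam(s,st)
th=.107;ex=np.array([np.cos(th),np.sin(th)]);ey=np.array([-ex[1],ex[0]]);M=np.array([.494,.0386])
for t in (165,180,195,205):
  for b in blanks(im,c,.0605,t):
    d=b[3][:2]-M; print(t,b[0],b[1],b[2],"bed rel old mouth",(d@ex).round(4),(d@ey).round(4))
g=cv2.cvtColor(im,cv2.COLOR_RGB2GRAY)
u,v=proj(c,[(*(M+.050*ex),.0105)])[0].astype(int);print("mouth",u,v)
for y in range(max(v-60,0),min(v+230,420),6): print(y,"".join("%x"%(g[y,x]//16) for x in range(u-40,u+40,2)))
E
```

```text
165 (238.9, 296.3) [10.7 23.1] 156.5 bed rel old mouth 0.0033 -0.2293
165 (115.8, 297.1) [33.9 36.5] 937.0 bed rel old mouth -0.1393 -0.2309
165 (278.7, 266.7) [33.  33.7] 868.0 bed rel old mouth 0.0489 -0.1913
165 (278.5, 226.8) [35.1 36.2] 991.5 bed rel old mouth 0.0487 -0.1441
165 (74.8, 230.7) [40.3 49.7] 1572.0 bed rel old mouth -0.171 -0.1488
165 (279.2, 184.1) [37.1 38.5] 1113.5 bed rel old mouth 0.0492 -0.0977
165 (278.7, 120.4) [43.4 89. ] 2787.0 bed rel old mouth 0.0487 -0.0352
180 (115.9, 297.9) [32.  35.8] 837.5 bed rel old mouth -0.1394 -0.232
180 (278.7, 267.2) [30.7 33.7] 811.5 bed rel old mouth 0.049 -0.1919
180 (278.5, 227.1) [34.  35.8] 949.0 bed rel old mouth 0.0487 -0.1444
180 (75.2, 230.5) [37.7 48.9] 1433.5 bed rel old mouth -0.1704 -0.1485
180 (279.2, 184.0) [36.6 37.8] 1081.5 bed rel old mouth 0.0494 -0.0976
180 (278.6, 120.1) [43.1 88.6] 2746.5 bed rel old mouth 0.0487 -0.0349
180 (170.3, 69.5) [ 8.5 35.1] 198.0 bed rel old mouth -0.0512 0.0102
180 (199.4, 64.0) [24.6 48.4] 825.5 bed rel old mouth -0.024 0.0147
180 (158.6, 58.2) [ 6.7 49.7] 232.5 bed rel old 
[... 2564 characters left out ...]
eeeeeeeeeeeeed746678a459a
229 77777c66665deeeeeeeeeeeeeeeee75666896678
235 45555b866649deeeeeeeeeeeeeeeb55666873489
241 55555b86675888adeeeeeeeedb9ca5566696449b
247 55555986665776676666678999a9b45666a64499
253 55545986666a889abddeedddba998556669544ab
259 555559a666699deeeeeeeeeeeeec846667b54489
265 555558a66768eeeeeeeeeeeeeeeed46667b445ac
271 555557a66666deeeeeeeeeeeeeeed36667b4558b
277 5555555666633beeeeeeeeeeeed744666644447a
283 444444466666766658abbba7666666666644447b
289 9999999998868888666999886666888899999999
295 dddddccccccccca9999999999acccccccacddcdd
301 dccc98988acccc99999999899accccccc9cddcdd
307 7777789985776759997743699844443444444445
313 7777788887777777777744444344223444444454
```

```bash
python3 -c "
from station import sign_off
print(sign_off())"
```

```text
the job is handed in; nothing more can be done
None
```

The job is handed in: all four blanks stand upright in single file inside the channel, the pointer is within about 0.3 mm of the notch's middle, and the crank lies flat on its mat; the bystanders were not touched, but I made no final picture check of them.

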